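Push a row of sample jars onto the belt

ROBOT

A 7-joint arm with a two-finger parallel gripper is mounted at the origin on the work surface. World frame = base frame: x ahead of the robot, y to its left, z up, the work surface at z = 0. Lengths are in m, angles in rad, forces in N, time in s.
With the tool pointing down it reaches from about 0.425 to 0.925 m from the base axis. Payload 6.8 kg.
Tool frame: the origin (TCP) lies on the centre line of the jaws, within the pads' length; the fingertips stand 19 mm ahead of it and the grasp point (between the pads) is the TCP (r.tip_extent is the y of the fingertips in the tool frame, in m); y points along the fingers, z is the direction in which the jaws open and shut, and the axes are right-handed (so a half turn about y gives the same grasp; the last joint's range is limited). The gripper opens to 85 mm and grips with 20 to 120 N. Pads are 22 mm wide; open, the fingers measure 114 mm over their backs; the gripper's body (76 mm by 85 mm) begins 54 mm behind the grasp point. The pads swing forward as they close: fully open they stand 13 mm farther back than shut.
Start: joints at [1.18, 0.477, 0.022, 1.555, -0.011, 1.109, -0.083], TCP at [0.188, -0.648, 0.25] pointing down, gripper open.
Joint ranges: [-2.96, 2.96], [-0.34, 2.1], [-1.41, 1.46], [0.24, 2.44], [-1.37, 4.51], [0.17, 1.92], [-2.96, 2.96]. Speed limits (rad/s): [2.39, 2.39, 3.14, 3.14, 3.14, 3.14, 3.14].

INTERFACE

Orientations are given as a rotation vector (axis times angle).
In Python, from bench import r gives the robot as it stands. The module is installed in compiled form; this text tells all that it offers.
- The arm moves only by the tool jog_arm, never from a script. Its argument "motion" is a list of rows, each a list of 3 entries, a list of its own where there are three numbers: the opening, from 0 (shut) to 1 (fully open), then the shift along the tool's x, y, z in m, then the turn, a rotation vector about the tool's x, y, z in degrees. A call has 1 to 10 rows; each row shifts and turns the commanded pose from where the row before left it, along the tool's axes as they then stand; what a row does not reach is not made up. A row lasts 1/12 s, in which the tool goes at most 41.7 mm and 7.16 degrees, less where a joint would pass 70% of its speed; a pose out of reach is approached as far as the arm can. A call with a gripper value outside its range is refused whole. The fingers move at their own pace and stop on an object; "force" is the grip in N (left out, the last holds). Time passes only in rows, so rows that do not move let the fingers close. It gives the time, the measured TCP pose, the force and the opening at its end, in the units of the state.
- r.get_obs(): the state, without advancing time (a new reading comes with each control period).
- r.grab_frame(name): name is "scene" or "top" or "wrist"; returns a dict with "image" (420x560x3 uint8, red, green, blue), "range_z" (420x560 float32, m along the optical axis (not along the pixel's ray), 0 where there is no reading), "fx", "fy", "cx", "cy" (pixels), "xyz" and "orientation" of the camera in the world. Camera axes: x right, y down, z forward; pixel columns grow to the right and rows downward; lengths in m; the calibration is good to about 2 mm. A picture is of the moment at which its call begins.
- r.hand_in(): hands the job in, once; it reports no verdict.
The state is a dict: "clock": time; "joints": joint angles; "qvel": joint speeds; "tau": joint torques, N m; "tcp_pos": TCP position; "orientation": TCP orientation; "contact_force": force on the tool from outside, world axes, zero at the start; "moment": the same for the moment, N m; "grip_width": finger opening in m.
Only numpy, scipy, OpenCV 4.12 (cv2) and the standard library are available. Lean on these libraries where they do the work, as an engineer would, in place of code of your own. Each camera call takes 0.05 s, during which the arm holds its last target.

TASK

Hang the empty pan by its arched handle on the hook stand, and stand every glass jar from the bench upright on the bare metal loading plate, in a row in front of the pusher bar. Then pull the pusher's long sprung lever towards you through its full stroke so that all the jars are pushed onto the ribbed belt, and ease it back slowly all the way home, never letting it snap back. Finally set the belt-speed lever to the long white tick, leaving the jars standing on the belt, the pan on its hook, and the other things on the bench where they were.

Things in the scene. Friction and masses are not known exactly. Their poses are not given: they have to be found in the camera images.
- deck: Pusher station, fixed to the bench: 320 mm (x) by 310 mm (y), flat top 30 mm above the bench. Origin: centre of its underside on the bench; x away from the robot, z up. On top, from the robot outwards: steel pusher bar, bare aluminium loading plate, dark ribbed belt (one level surface). Yellow guards 36 mm high along the sides (inner faces y = +-145 mm) and far end (x = +150 mm).
- plate_mid (a point): Middle of the loading plate, on its surface; deck axes. At deck x = -55 mm. The plate runs from deck x = -120 to -10 mm. The pusher bar lies across it, 270 mm long, 37 mm high, its pushing face at deck x = -120 mm when home. A jar is on the plate with its axis at deck x -108 to -20 mm, y +-140 mm.
- belt_mid (a point): Middle of the belt, on its surface, deck axes; at deck x = +70 mm. The belt runs from deck x = -10 to +150 mm and does not move. A jar is on the belt with its axis beyond deck x = +10 mm, y +-140 mm.
- lever_pivot (a point): Point on the sprung lever's hinge axis (which is parallel to deck y) level with the middle of its grip: deck x = -20, y = -252, z = 90 mm; deck axes. A grey gear housing 90 x 30 mm, 120 mm high, stands at deck y = -157 to -187 mm and carries it.
- push_lever (a joint): Sprung lever on the station's -y side, rad: 0 = home (leaning 0.5 rad to deck +x), 1.0 = end stop (leaning 0.5 rad towards the robot). Grip at pivot x + 180 sin(0.5 - q), z + 180 cos(0.5 - q) mm. The bar moves out 120 mm per rad. A spring draws it home: 2 N at the grip at home, 13 N at the end. Let go above 0.2 rad it snaps back; returning faster than 1.2 rad/s counts as snapping.
- lever_grip (a point): Middle of the sprung lever's black grip: an 18 mm round bar 85 mm long along deck y, sticking out to -y from the top of the lever's rod (the rod is 55 mm to +y of this point). 180 mm from the hinge axis, 248 mm above the bench at home. Pinch it from above, fingers closing along deck x; it can turn between them.
- quadrant: Fixed base of the belt-speed lever: grey block 100 x 85 mm, 30 mm high, with a small post in the middle. Origin: centre of its underside on the bench; x points roughly away from the robot, z up. A black arc with tick marks stands on its +y side, up to 130 mm high.
- belt_lever (a joint): Belt-speed lever, rad: 0 upright, positive leaning to quadrant +x (away from the robot), travel -0.85 to +0.85. Hinge axis along quadrant y, 45 mm above its origin. Stays where it is left (2.2 N at the grip moves it). The long white tick is at +0.35; 0.25 to 0.45 counts as set.
- belt_grip (a point): Centre of the belt-speed lever's black grip: 20 mm round bar, 50 mm long along quadrant y, 115 mm from the hinge axis: at quadrant x = 115 sin(q), z = 45 + 115 cos(q) mm. Pinch it from above, fingers closing along quadrant x; it can turn between them.
- long_tick (a point): Outer end of the long white tick on the quadrant's arc, at lever angle +0.35 rad (the four short ticks are grey and thin).
- pan: Empty sheet-steel pan, 70 mm (x) by 110 mm (y), 50 mm high, 0.2 kg, with a rigid arched handle in its y-z plane: 8 mm uprights at y = +-49 mm and an 8 mm round top bar along y, 115 mm above the underside. Stands on the deck at the start. Origin: centre of its underside. The bar can be pinched from above across it (closing along pan x) 26 mm off its middle, leaving the middle for the hook.
- pan_bar (a point): Middle of the pan's top handle bar (on its axis), 115 mm above the pan's underside. Axes as the pan's.
- hook: Hook stand, fixed: foot 100 mm across, post 16 mm thick, 220 mm high, and an 8 mm round hook bar, axis 200 mm above the bench, pointing along the stand's own -x (roughly towards the robot): straight to 78 mm from the post's axis, then turned up to a tip 94 mm out, its top 226 mm high. Origin: centre of the foot's underside.
- hook_seat (a point): Where the pan's handle bar should rest, crosswise: top of the straight hook bar, 52 mm out from the post's axis, 204 mm above the bench; the handle bar's axis rests 4 mm above it. Axes as the hook stand's.
- jar1: One of the glass jars to be loaded (all alike; 2 to 4 are present, an absent one reads None): clear glass, thick heavy base; body 56 mm diameter and straight up to 64 mm, then a shoulder and a 46 mm lip, 80 mm high overall, 0.18 kg, stands on the bench at the start. Origin: centre of its underside, z up its axis.
- jar2: One of the glass jars to be loaded (all alike; 2 to 4 are present, an absent one reads None): clear glass, thick heavy base; body 56 mm diameter and straight up to 64 mm, then a shoulder and a 46 mm lip, 80 mm high overall, 0.18 kg, stands on the bench at the start. Origin: centre of its underside, z up its axis.
- jar3: One of the glass jars to be loaded (all alike; 2 to 4 are present, an absent one reads None): clear glass, thick heavy base; body 56 mm diameter and straight up to 64 mm, then a shoulder and a 46 mm lip, 80 mm high overall, 0.18 kg, stands on the bench at the start. Origin: centre of its underside, z up its axis.
- jar4: One of the glass jars to be loaded (all alike; 2 to 4 are present, an absent one reads None): clear glass, thick heavy base; body 56 mm diameter and straight up to 64 mm, then a shoulder and a 46 mm lip, 80 mm high overall, 0.18 kg, stands on the bench at the start. Origin: centre of its underside, z up its axis.
- tall1: Bystander: tall clear bottle with a cork, 72 mm diameter, 220 mm high. Leave alone. Origin: centre of its underside.
- plug: Bystander: small steel plug gauge, 48 mm diameter, 80 mm high. Leave alone. Origin: centre of its underside.
- wrench: Bystander: wrench lying on the bench. Leave alone. Origin: on its underside; x along it.
- collar: Bystander: plain steel collar, 56 mm diameter with a 28 mm hole, 35 mm high. Leave alone. Origin: centre of its underside.
Mind the look-alikes: they are no part of the job. What is shaped like the pan but green or purple is not meant.

How it is judged:
By the outcome, as a careful person would: the job done as asked, in the order asked, and still so for the second after the job is handed in, with the robot touching nothing.
Of jar1, jar2, jar3, jar4 only 2 to 4 are there at a start; the rules pass over those that are not, and their reading is None.
At some moment in a run one of jar1, jar2, jar3, jar4 may be knocked a few centimetres aside while the robot is not near it.
It also fails if it takes over 210 s, if anything falls off the work surface, if the arm or the gripper's body presses on something with over 40 N, if the wrist force passes 120 N, or if a joint passes its speed limit or range.

## Working session

There is one attempt and no reset: what is moved stays moved. The work goes in short steps, Python scripts to look and compute and a tool call to move; the robot and the scene stay as the last step left them, time stands still between calls to the robot, and variables do not carry over. Pictures are saved under pics/ and viewed, and the job is handed in when it is done.

Besides the shell and the picture viewer there is one more tool, called after "Request:" as a command line: name --argument value ..., lists and objects as JSON in quotes. jog_arm: Moves the arm, as the interface text tells. Its arguments: {"type":"object","properties":{"motion":{"type":"array","items":{"type":"array"}},"force":{"type":"number"}},"required":["motion"]}

```bash
ls; mkdir -p pics; python3 - <<'E'
from bench import r
import cv2
print(r.get_obs(), r.tip_extent)
for n in ("scene","top","wrist"):
    f=r.grab_frame(n); cv2.imwrite(f"pics/a_{n}.png",f["image"][:,:,::-1]); print(n,f["fx"],f["cx"],f["cy"],f["xyz"],f["orientation"])
E
```

```text
pics
{'clock': 0.0, 'joints': array([ 1.17991563,  0.47782184,  0.0223438 ,  1.55648146, -0.01148281,
        1.10929642, -0.08310113]), 'qvel': array([-0.00019968, -0.00056969, -0.0009987 ,  0.00036566, -0.00039054,
       -0.00029898, -0.00036199]), 'tau': array([-1.29568275e-05, -5.96452260e+01,  1.60773542e+00, -2.81203043e+01,
        1.24886743e-02,  9.21315135e-03, -1.44599341e-05]), 'tcp_pos': array([ 0.18816303, -0.64764689,  0.24929853]), 'orientation': array([-0.29510832,  2.07190876, -2.06808011]), 'contact_force': array([ 0.09709738,  0.9254672 , -0.28465455]), 'moment': array([ 0.00403462,  0.02629517, -0.06333769]), 'grip_width': 0.08528531083686382} 0.019
scene 398.4238211441512 283.37497492592803 209.96560398647696 [1.05233436 0.30337167 1.13251672] [-1.44162945 -2.3250317   0.70256329]
top 440.3831530981062 282.0546592726335 208.1127212021151 [0.2384633  0.01829918 1.4164775 ] [-2.12475325  2.13660373 -0.16838201]
wrist 325.29945047828426 274.85822887252846 208.0539462524235 [ 0.25261351 -0.62890884  0.37292856] [ 2.33406325 -1.75286177 -0.23779806]
```

View pics/a_scene.png

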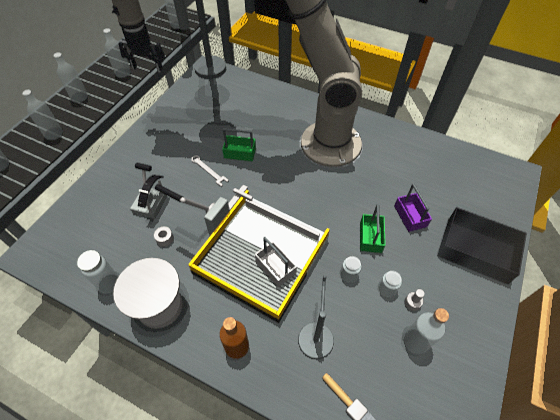

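View pics/a_top.png

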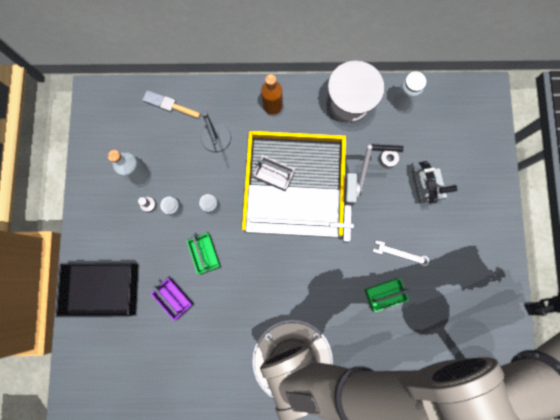

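View pics/a_wrist.png

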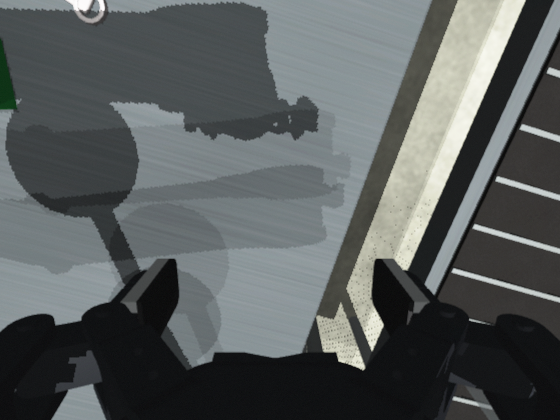

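```bash
cat > h.py <<'E'
from bench import r
import cv2, numpy as np
from scipy.spatial.transform import Rotation as R
def cloud(f):
    z=f["range_z"]; v,u=np.mgrid[0:z.shape[0],0:z.shape[1]]
    P=np.stack([(u-f["cx"])/f["fx"]*z,(v-f["cy"])/f["fy"]*z,z],-1)
    return P@R.from_rotvec(f["orientation"]).as_matrix().T+np.array(f["xyz"])
def proj(f,p):
    q=(np.atleast_2d(p)-f["xyz"])@R.from_rotvec(f["orientation"]).as_matrix()
    return np.c_[q[:,0]/q[:,2]*f["fx"]+f["cx"],q[:,1]/q[:,2]*f["fy"]+f["cy"]]
def ray(f,u,v,h):
    d=R.from_rotvec(f["orientation"]).as_matrix()@np.array([(u-f["cx"])/f["fx"],(v-f["cy"])/f["fy"],1])
    o=np.array(f["xyz"]); return o+d*(h-o[2])/d[2]
def crop(f,name,u0,v0,u1,v1,s=4):
    im=f["image"][v0:v1,u0:u1,::-1]; cv2.imwrite("pics/"+name+".png",cv2.resize(im,None,fx=s,fy=s,interpolation=cv2.INTER_CUBIC))
E
python3 - <<'E'
from h import *
f=r.grab_frame("top"); np.save("top0.npy",f,allow_pickle=True)
crop(f,"t1",90,120,250,240,5); crop(f,"t2",340,60,480,220,4)
crop(f,"t3",230,110,400,250,4)
g=r.grab_frame("scene"); np.save("scene0.npy",g,allow_pickle=True)
crop(g,"s1",330,220,470,360,4); crop(g,"s2",60,150,260,300,4)
crop(g,"s3",180,180,345,370,4)
E
```

```text
(no output)
```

View pics/t1.png

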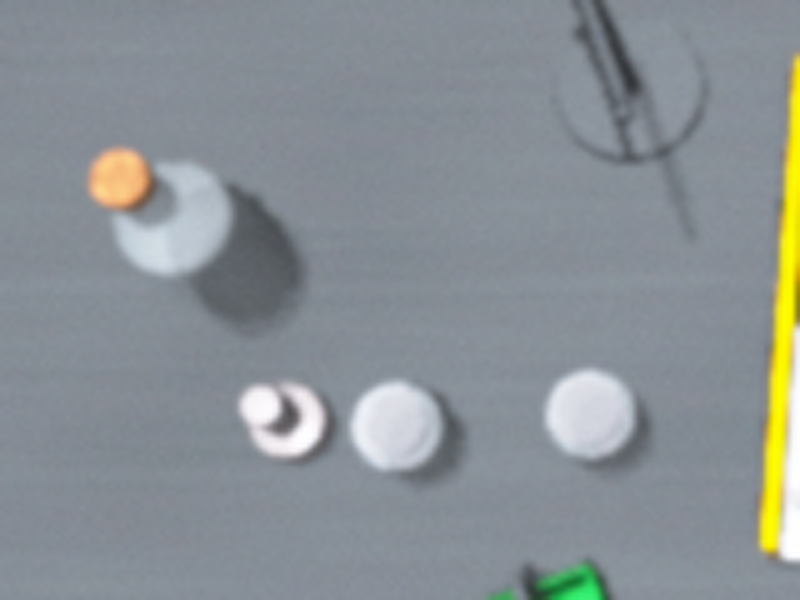

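View pics/t2.png

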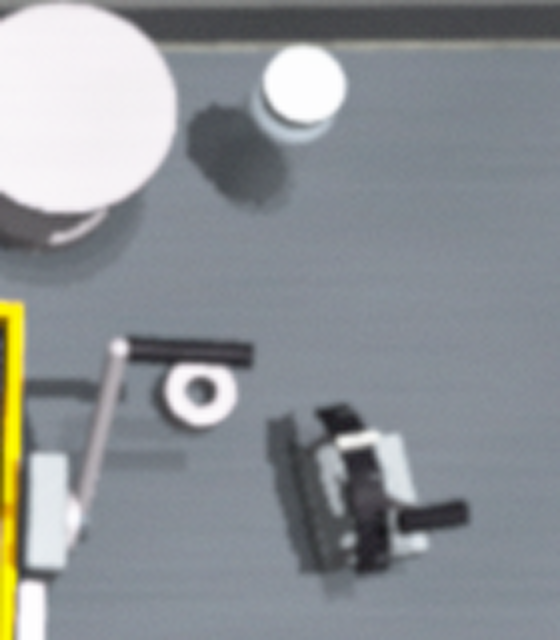

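View pics/t3.png

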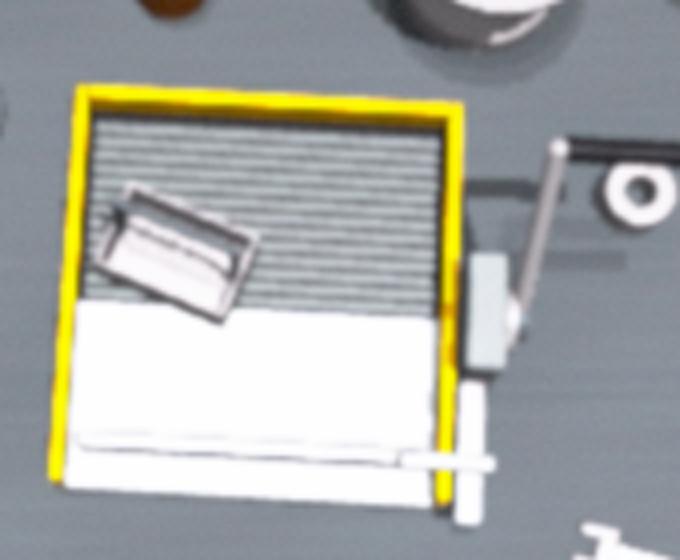

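View pics/s1.png

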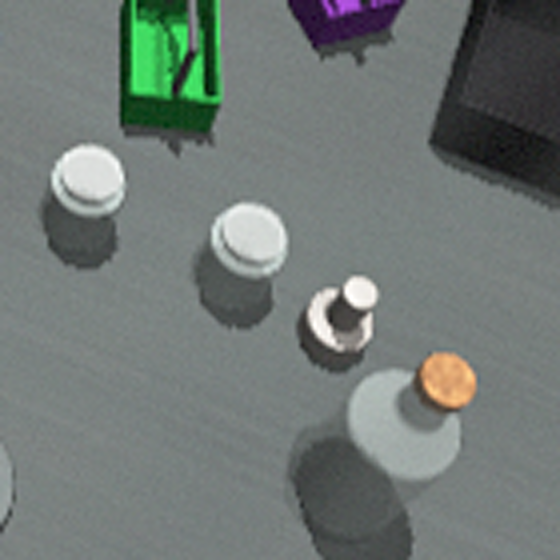

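View pics/s2.png

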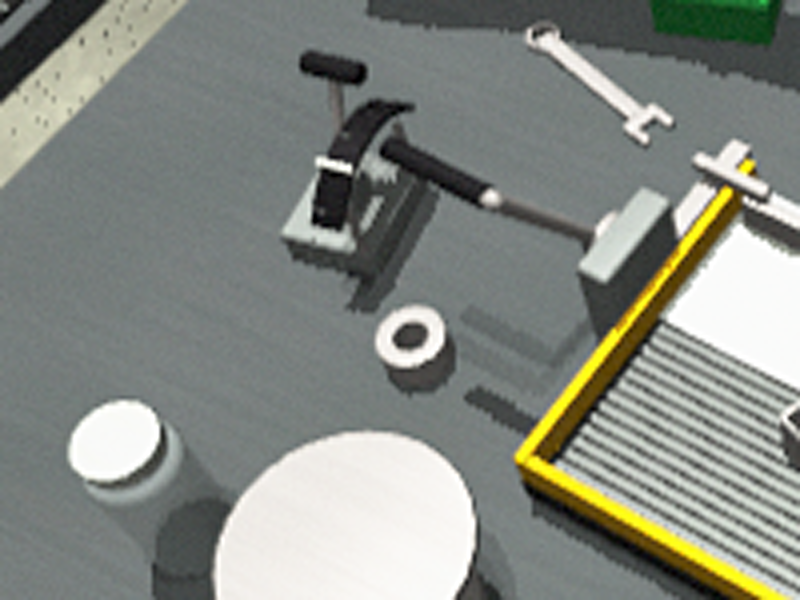

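View pics/s3.png

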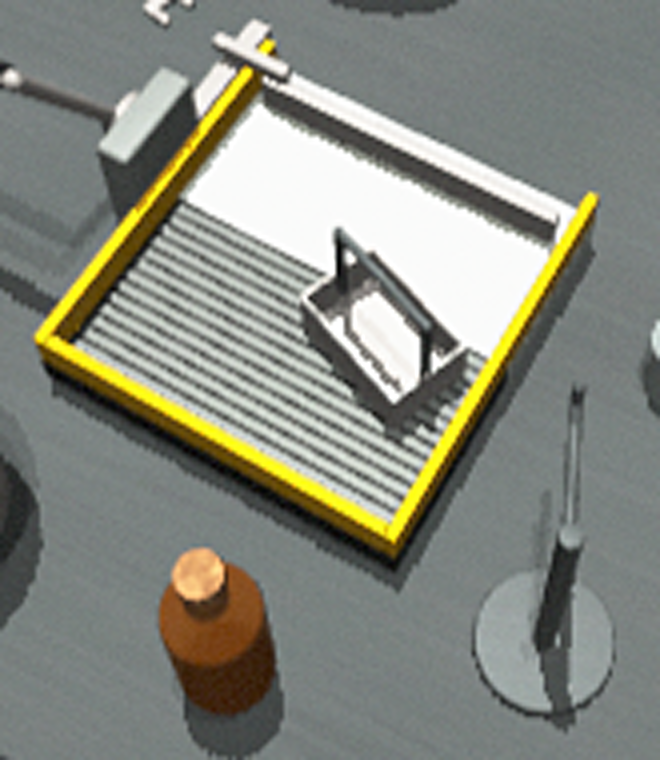

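```bash
python3 - <<'E'
from h import *
f=np.load("top0.npy",allow_pickle=True).item(); g=np.load("scene0.npy",allow_pickle=True).item()
C=cloud(f); D=cloud(g)
for u,v in [(330,260),(100,230),(480,100),(290,210),(290,240)]: print("top",u,v,C[v,u].round(4))
for u,v in [(300,180),(60,240),(430,300),(270,220)]: print("scene",u,v,D[v,u].round(4))
# jars, by cloud above 10mm
for n,c,F in (("top",C,f),("scene",D,g)):
    hsv=cv2.cvtColor(F["image"],cv2.COLOR_RGB2HSV)
    m=(c[...,2]>0.055)&(c[...,2]<0.1)&(F["range_z"]>0)
    k,l,s,ce=cv2.connectedComponentsWithStats(m.astype(np.uint8))
    for i in range(1,k):
        if s[i,4]>15:
            p=c[l==i]; print(n,"comp",ce[i].round(1),s[i,4],((p.min(0)+p.max(0))/2).round(4),(p.max(0)-p.min(0)).round(4), np.percentile(p[:,2],[50,95]).round(4))
    y=(hsv[...,0]>24)&(hsv[...,0]<34)&(hsv[...,1]>200)&(hsv[...,2]>80)
    y&=np.abs(c[...,2]-0.066)<0.012
    p=c[y]; print(n,"yellow",len(p),np.median(p[:,2]))
    rect=cv2.minAreaRect(p[:,:2].astype(np.float32)); print(rect, cv2.boxPoints(rect).round(4).tolist())
E
```

```text
top 330 260 [ 0.3071 -0.1223  0.0015]
top 100 230 [0.4078 0.6208 0.0016]
top 480 100 [ 0.8466 -0.6459 -0.0077]
top 290 210 [0.4653 0.0044 0.0283]
top 290 240 [0.3718 0.0049 0.0016]
scene 300 180 [ 0.2221 -0.0276  0.0029]
scene 60 240 [ 7.934e-01 -6.199e-01  5.000e-04]
scene 430 300 [0.4591 0.5099 0.0011]
scene 270 220 [ 0.4366 -0.0379  0.0288]
top comp [404.7  99.1] 138 [ 0.8247 -0.3764  0.0775] [0.0445 0.0613 0.0446] [0.0766 0.0973]
top comp [272.7 104.3] 115 [0.8064 0.0601 0.0774] [0.0294 0.065  0.0447] [0.0769 0.0973]
top comp [304.  187.5] 1673 [ 0.5405 -0.0198  0.0774] [0.351  0.3421 0.0447] [0.065  0.0784]
top comp [274.  172.6] 253 [0.5764 0.0545 0.0757] [0.1052 0.127  0.0408] [0.0749 0.0832]
top comp [138.  173.4] 129 [0.5878 0.4909 0.0774] [0.0637 0.0512 0.0447] [0.08   0.0984]
top comp [422.7 162.7] 23 [ 0.5999 -0.4079  0.0944] [0.0138 0.0254 0.0106] [0.0958 0.0996]
top comp [437.6 181.4] 20 [ 0.5428 -0.4557  0.0764] [0.0335 0.0146 0.0357] [0.065  0.0938]
top comp [208.4 202.9] 250 [0.4846 0.2593 0.0719] [0.0537 0.0535 0.0325] [0.0777 0.0833]
top comp [169.7 205.5] 253 [0.4
[... 2640 characters left out ...]
 0.0312] [0.0789 0.0836]
scene comp [418.4 294. ] 89 [0.4914 0.4635 0.0702] [0.0246 0.0226 0.0296] [0.0789 0.0835]
scene comp [416.8 339.2] 191 [0.609  0.5007 0.0775] [0.0487 0.0662 0.0449] [0.0786 0.0976]
scene comp [317.  333.7] 30 [0.724 0.251 0.077] [0.0073 0.0144 0.0429] [0.0804 0.098 ]
scene comp [237.2 347.8] 123 [0.8374 0.0687 0.0774] [0.0563 0.0528 0.0445] [0.0768 0.0974]
scene yellow 718 0.06618158773359917
((0.5545376539230347, -0.009672701358795166), (0.3098546862602234, 0.3161238431930542), 86.65238952636719) [[0.38769999146461487, -0.1551000028848648], [0.7032999992370605, -0.1736000031232834], [0.7214000225067139, 0.13580000400543213], [0.4058000147342682, 0.1542000025510788]]
```

```bash
python3 - <<'E'
from h import *
f=np.load("top0.npy",allow_pickle=True).item(); g=np.load("scene0.npy",allow_pickle=True).item()
for n,F in (("top",f),("scene",g)):
    c=cloud(F)
    def sel(x0,x1,y0,y1,z0,z1,nm):
        m=(c[...,0]>x0)&(c[...,0]<x1)&(c[...,1]>y0)&(c[...,1]<y1)&(c[...,2]>z0)&(c[...,2]<z1)
        p=c[m]; 
        if len(p)<3: print(n,nm,len(p)); return
        l=cv2.fitLine(p[:,:2].astype(np.float32),cv2.DIST_HUBER,0,.01,.01).ravel()
        t=(p[:,:2]-l[2:])@l[:2]
        print(n,nm,len(p),"dir",l[:2].round(3),"ends",(l[2:]+l[:2]*t.min()).round(4),(l[2:]+l[:2]*t.max()).round(4),"mean",p.mean(0).round(4))
    sel(.5,.68,-.03,.15,.13,.17,"panbar")
    sel(.5,.68,-.03,.15,.07,.095,"panrim")
    sel(.55,.85,.15,.35,.185,.24,"hook")
    sel(.55,.85,.15,.35,.212,.24,"hook-high")
    sel(.62,.85,.15,.35,-.02,.012,"foot?")
    sel(.4,.75,-.45,-.2,.225,.3,"levergrip")
    sel(.4,.75,-.6,-.3,.125,.2,"beltgrip")
E
```

```text
top panbar 97 dir [0.405 0.915] ends [0.5558 0.0067] [0.5967 0.0992] mean [0.5763 0.0531 0.1469]
top panrim 173 dir [0.409 0.913] ends [0.5537 0.0035] [0.6187 0.1485] mean [0.5771 0.0556 0.0776]
top hook 116 dir [0.939 0.344] ends [0.6252 0.2157] [0.7221 0.2512] mean [0.6843 0.2373 0.2078]
top hook-high 34 dir [0.941 0.339] ends [0.6251 0.2162] [0.7222 0.2511] mean [0.697  0.2421 0.2199]
top foot? 3369 dir [ 0.92  -0.392] ends [0.5997 0.2977] [0.8639 0.1851] mean [7.323e-01 2.474e-01 5.000e-04]
top levergrip 260 dir [0.008 1.   ] ends [ 0.5968 -0.3033] [ 0.5976 -0.206 ] mean [ 0.5975 -0.2511  0.2514]
top beltgrip 195 dir [0.756 0.655] ends [ 0.4881 -0.467 ] [ 0.565  -0.4003] mean [ 0.5177 -0.4413  0.1467]
scene panbar 113 dir [0.41  0.912] ends [0.5601 0.0076] [0.6029 0.1029] mean [0.5821 0.0566 0.1471]
scene panrim 245 dir [0.359 0.934] ends [5.602e-01 5.000e-04] [0.6182 0.1515] mean [0.583  0.06   0.0781]
scene hook 182 dir [0.94  0.342] ends [0.6303 0.2177] [0.728  0.2533] mean [0.6869 0.2383 0.2085]
scene hook-high 57 dir [0.94  0.341] ends [0.6303 0.2177] [0.727  0.2528] mean [0.6964 0.2417 0.2199]
scene foot? 5124 dir [ 0.859 -0.511] ends [0.6092 0.3292] [0.8654 0.1768] mean [0.7447 0.2507 0.0016]
scene levergrip 228 dir [0.007 1.   ] ends [ 0.6051 -0.3035] [ 0.6058 -0.2043] mean [ 0.6055 -0.2487  0.2524]
scene beltgrip 192 dir [0.735 0.679] ends [ 0.4939 -0.4671] [ 0.5717 -0.3952] mean [ 0.5248 -0.4386  0.1445]
```

```bash
python3 - <<'E'
from h import *
f=np.load("top0.npy",allow_pickle=True).item(); g=np.load("scene0.npy",allow_pickle=True).item()
crop(f,"t4",195,105,245,155,12); crop(g,"s4",290,270,350,370,8)
crop(f,"t5",240,145,310,200,10); crop(g,"s5",120,155,220,230,8)
crop(g,"s6",245,225,310,290,8)
E
cat >> h.py <<'E'
def plan(x,y,z,yaw=None,turn=True):
    """yaw: deg, world direction of tool z (jaw axis), mod 180"""
    o=r.get_obs(); M=R.from_rotvec(o["orientation"]).as_matrix(); p=o["tcp_pos"]
    yz=np.degrees(np.arctan2(M[1,2],M[0,2]))
    print("t %.2f tcp"%o["clock"],p.round(4),"jaw yaw %.2f"%yz,"tooly",M[:,1].round(4),"F",np.round(o["contact_force"],1),"w %.4f"%o["grip_width"],"j",o["joints"].round(2))
    M2=M
    # leveling
    zz=M[:,2].copy(); 
    a=0 if yaw is None else (yaw-yz+90)%180-90
    th=np.radians(yz+a); zt=np.array([np.cos(th),np.sin(th),0]); yt=np.array([0,0,-1.]); Mt=np.c_[np.cross(yt,zt),yt,zt]
    rv=np.degrees(R.from_matrix(M.T@Mt).as_rotvec())
    d=np.array([x,y,z])-p
    print("turn (tool, deg)",rv.round(2),"shift before-turn axes",(M.T@d).round(4),"after-turn axes",(Mt.T@d).round(4))
E
python3 - <<'E'
from h import *
th=np.degrees(np.arctan2(.913,.408)); print(th)
plan(.579,.055,.35,th-90)
E
```

```text
65.92116276517515
t 0.25 tcp [ 0.1883 -0.648   0.2498] jaw yaw -73.79 tooly [-3.e-04  8.e-04 -1.e+00] F [-0.2  0.4  0.7] w 0.0853 j [ 1.18  0.48  0.02  1.56 -0.01  1.11 -0.08]
turn (tool, deg) [ 5.000e-02 -4.972e+01 -2.000e-02] shift before-turn axes [-0.5714 -0.0997 -0.5661] after-turn axes [-0.8012 -0.1002  0.0699]
```

View pics/s6.png

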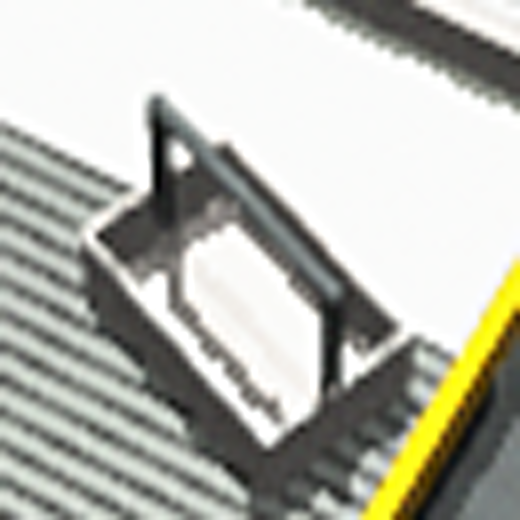

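View pics/s5.png

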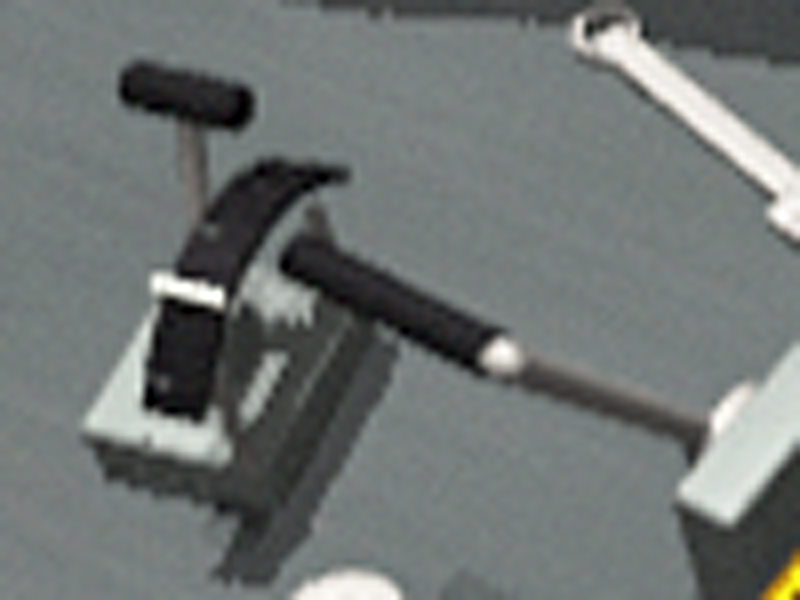

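Request:
jog_arm --motion '[[1,[0,-0.015,0],[0,-7.1,0]],[1,[0,-0.015,0],[0,-7.1,0]],[1,[0,-0.015,0],[0,-7.1,0]],[1,[0,-0.015,0],[0,-7.1,0]],[1,[0,-0.015,0],[0,-7.1,0]],[1,[0,-0.015,0],[0,-7.1,0]],[1,[0,-0.01,0],[0,-7.1,0]],[1,[-0.04,0,0.004],[0,0,0]],[1,[-0.04,0,0.004],[0,0,0]],[1,[-0.04,0,0.004],[0,0,0]]]' --force 60

```text
clock: 1.08
tcp_pos: [0.2484, -0.5425, 0.3501]
orientation: [-0.979, 1.513, -1.513]
contact_force: [1.2, 0.1, 1.0]
grip_width: 0.0853
```

Request:
jog_arm --motion '[[1,[-0.04,0,0.004],[0,0,0]],[1,[-0.04,0,0.004],[0,0,0]],[1,[-0.04,0,0.004],[0,0,0]],[1,[-0.04,0,0.004],[0,0,0]],[1,[-0.04,0,0.004],[0,0,0]],[1,[-0.04,0,0.004],[0,0,0]],[1,[-0.04,0,0.004],[0,0,0]],[1,[-0.04,0,0.004],[0,0,0]],[1,[-0.04,0,0.004],[0,0,0]],[1,[-0.04,0,0.004],[0,0,0]]]'

```text
clock: 1.92
tcp_pos: [0.4486, -0.1929, 0.3506]
orientation: [-0.98, 1.511, -1.513]
contact_force: [0.3, 0.5, 0.3]
grip_width: 0.0854
```

Request:
jog_arm --motion '[[1,[-0.04,0,0.004],[0,0,0]],[1,[-0.04,0,0.004],[0,0,0]],[1,[-0.04,0,0.004],[0,0,0]],[1,[-0.04,0,0.004],[0,0,0]],[1,[-0.04,0,0.004],[0,0,0]]]'

```text
clock: 2.33
tcp_pos: [0.5486, -0.0187, 0.3505]
orientation: [-0.979, 1.512, -1.513]
contact_force: [0.8, 0.2, -0.7]
grip_width: 0.0853
```

```bash
python3 - <<'E'
from h import *
plan(.579,.055,.35,-24.1)
f=r.grab_frame("wrist"); print(f["xyz"]); np.save("w1.npy",f,allow_pickle=True)
cv2.imwrite("pics/w1.png",f["image"][:,:,::-1])
E
```

```text
t 2.33 tcp [ 0.5486 -0.0187  0.3505] jaw yaw -24.13 tooly [ 4.e-04 -4.e-04 -1.e+00] F [ 0.8  0.2 -0.7] w 0.0853 j [ 0.44  0.24 -0.63  1.7   0.15  1.25 -0.64]
turn (tool, deg) [-0.03 -0.03  0.01] shift before-turn axes [-0.0797  0.0005 -0.0024] after-turn axes [-0.0797  0.0005 -0.0024]
[0.57585256 0.04289516 0.47396202]
```

View pics/w1.png

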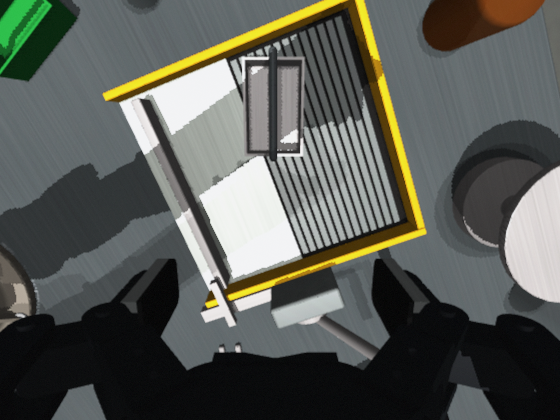

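```bash
python3 - <<'E'
from h import *
F=np.load("w1.npy",allow_pickle=True).item(); c=cloud(F)
def sel(x0,x1,y0,y1,z0,z1,nm,ex=None):
    m=(c[...,0]>x0)&(c[...,0]<x1)&(c[...,1]>y0)&(c[...,1]<y1)&(c[...,2]>z0)&(c[...,2]<z1)
    if ex is not None: m&=ex
    p=c[m]; l=cv2.fitLine(p[:,:2].astype(np.float32),cv2.DIST_HUBER,0,.01,.01).ravel()
    t=(p[:,:2]-l[2:])@l[:2]
    print(nm,len(p),"dir",l[:2].round(4),"ends",(l[2:]+l[:2]*t.min()).round(4),(l[2:]+l[:2]*t.max()).round(4),"mid",(l[2:]+l[:2]*(t.max()+t.min())/2).round(4),"z",np.percentile(p[:,2],[5,50,95]).round(4))
    return p
sel(.5,.68,-.03,.15,.135,.17,"panbar")
p=sel(.5,.68,-.03,.15,.072,.095,"panrim"); print(cv2.minAreaRect(p[:,:2].astype(np.float32)))
hsv=cv2.cvtColor(F["image"],cv2.COLOR_RGB2HSV)
y=(hsv[...,0]>22)&(hsv[...,0]<34)&(hsv[...,1]>180)&(hsv[...,2]>80)&(np.abs(c[...,2]-.066)<.01)
p=c[y]; print(len(p),np.median(p[:,2]),cv2.minAreaRect(p[:,:2].astype(np.float32)))
# table & plate z
for u,v in [(60,120),(240,200),(130,30)]: print(c[v,u].round(4))
# pads image: fingertips
E
```

```text
panbar 933 dir [0.404  0.9148] ends [0.5576 0.0061] [0.5998 0.1017] mid [0.5787 0.0539] z [0.1462 0.1482 0.1498]
panrim 967 dir [0.1818 0.9833] ends [ 0.5713 -0.0069] [0.5936 0.1138] mid [0.5825 0.0535] z [0.0742 0.0798 0.0812]
((0.5787889957427979, 0.05414339900016785), (0.11016003787517548, 0.07008849084377289), 65.97029876708984)
4563 0.0660311754042337 ((0.5510859489440918, -0.010712981224060059), (0.3090987503528595, 0.31863388419151306), 86.48192596435547)
[ 0.2998  0.1646 -0.0009]
[ 0.4866 -0.038   0.03  ]
[ 0.4486  0.2231 -0.001 ]
```

Request:
jog_arm --motion '[[1,[-0.018,0.01,-0.001],[0,0,0]],[1,[-0.018,0.03,-0.001],[0,0,0]],[1,[-0.017,0.04,0],[0,0,0]],[0.6,[0,0.04,0],[0,0,0]],[0.6,[0,0.04,0],[0,0,0]],[0.5,[0,0.03,0],[0,0,0]],[0.4,[0,0.014,0],[0,0,0]],[0,[0,0,0],[0,0,0]],[0,[0,0,0],[0,0,0]],[0,[0,0,0],[0,0,0]]]' --force 60

```text
clock: 3.22
tcp_pos: [0.5685, 0.0283, 0.1492]
orientation: [-0.978, 1.511, -1.512]
contact_force: [-0.2, -0.0, -1.3]
grip_width: 0.0057
```

Request:
jog_arm --motion '[[0,[0,0,0],[0,0,0]],[0,[0,0,0],[0,0,0]],[0,[0,0,0],[0,0,0]],[0,[0,-0.01,0],[0,0,0]],[0,[0,-0.02,0],[0,0,0]],[0,[0,-0.02,0],[0,0,0]]]'

```text
clock: 3.72
tcp_pos: [0.5671, 0.0282, 0.1989]
orientation: [-0.981, 1.513, -1.511]
contact_force: [1.0, 0.5, -1.4]
grip_width: 0.0053
```

```bash
python3 - <<'E'
from h import *
plan(.579,.055,.26,20)
f=r.grab_frame("wrist"); 
cv2.imwrite("pics/w2.png",f["image"][:,:,::-1])
E
```

```text
t 3.72 tcp [0.5671 0.0282 0.1989] jaw yaw -24.08 tooly [-1.3e-03  1.0e-04 -1.0e+00] F [ 1.   0.5 -1.4] w 0.0053 j [ 0.32  0.43 -0.61  1.83  0.29  0.97 -0.83]
turn (tool, deg) [  0.07 -44.08  -0.  ] shift before-turn axes [-0.0293 -0.0612 -0.0001] after-turn axes [-0.0211 -0.0611  0.0204]
```

View pics/w2.png

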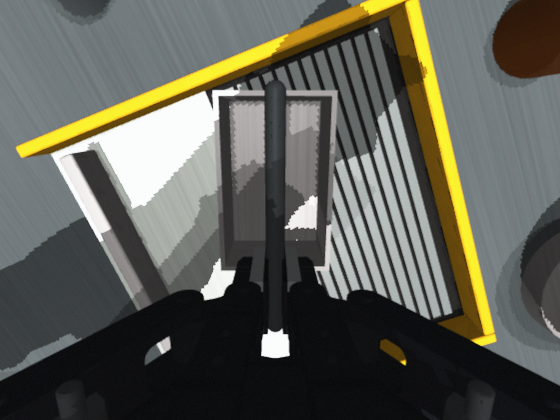

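```bash
python3 - <<'E'
from h import *
F=r.grab_frame("wrist"); c=cloud(F)
for u,v in [(275,100),(275,150),(275,200),(220,180),(330,180)]: print(c[v,u].round(4))
E
```

```text
[0.5997 0.0963 0.2037]
[0.5924 0.08   0.2035]
[0.5845 0.0624 0.2037]
[0.553  0.0715 0.1347]
[0.6131 0.0446 0.1349]
```

Request:
jog_arm --motion '[[0,[0,-0.008,0],[0,-7,0]],[0,[0,-0.008,0],[0,-7,0]],[0,[0,-0.008,0],[0,-7,0]],[0,[0,-0.008,0],[0,-7,0]],[0,[0,-0.008,0],[0,-7,0]],[0,[0,-0.008,0],[0,-7,0]],[0,[0,-0.003,0],[0,-2,0]],[0,[0,0,0],[0,0,0]]]'

```text
clock: 4.48
tcp_pos: [0.5678, 0.0281, 0.2494]
orientation: [-1.353, 0.948, -0.949]
contact_force: [-0.3, 0.2, -1.9]
grip_width: 0.0052
```

```bash
python3 - <<'E'
from h import *
plan(.59,.165,.25,20)
E
```

```text
t 4.48 tcp [0.5678 0.0281 0.2494] jaw yaw 19.96 tooly [ 1.e-03  1.e-04 -1.e+00] F [-0.3  0.2 -1.9] w 0.0052 j [ 0.46  0.41 -0.8   1.78  0.33  1.09 -0.1 ]
turn (tool, deg) [-0.06 -0.04  0.01] shift before-turn axes [-0.1211 -0.0005  0.0676] after-turn axes [-0.121  -0.0006  0.0677]
```

Request:
jog_arm --motion '[[0,[-0.024,0,0.01],[0,0,0]],[0,[-0.024,0,0.01],[0,0,0]],[0,[-0.024,0,0.01],[0,0,0]],[0,[-0.024,0,0.01],[0,0,0]],[0,[-0.024,0,0.01],[0,0,0]],[0,[0,0,0],[0,0,0]],[0,[0,0,0],[0,0,0]]]'

```text
clock: 5.07
tcp_pos: [0.5729, 0.1601, 0.2485]
orientation: [-1.355, 0.949, -0.947]
contact_force: [0.8, -0.3, -1.9]
grip_width: 0.0055
```

```bash
python3 - <<'E'
from h import *
plan(.6686,.2316,.25,20)
F=r.grab_frame("wrist"); np.save("w3.npy",F,allow_pickle=True); c=cloud(F)
cv2.imwrite("pics/w3.png",F["image"][:,:,::-1])
def sel(x0,x1,y0,y1,z0,z1,nm):
    m=(c[...,0]>x0)&(c[...,0]<x1)&(c[...,1]>y0)&(c[...,1]<y1)&(c[...,2]>z0)&(c[...,2]<z1)
    p=c[m]; l=cv2.fitLine(p[:,:2].astype(np.float32),cv2.DIST_HUBER,0,.01,.01).ravel()
    t=(p[:,:2]-l[2:])@l[:2]
    print(nm,len(p),"dir",l[:2].round(4),"ends",(l[2:]+l[:2]*t.min()).round(4),(l[2:]+l[:2]*t.max()).round(4),"mean",p.mean(0).round(4),"z",np.percentile(p[:,2],[5,50,95]).round(4))
sel(.615,.8,.18,.35,.19,.235,"hook")
sel(.615,.8,.18,.35,.214,.235,"hookhigh")
sel(.53,.63,.1,.26,.245,.27,"bar")
E
```

```text
t 5.07 tcp [0.5729 0.1601 0.2485] jaw yaw 20.04 tooly [-8.e-04  5.e-04 -1.e+00] F [ 0.8 -0.3 -1.9] w 0.0055 j [ 0.23  0.46 -0.81  1.71  0.37  1.12 -0.34]
turn (tool, deg) [ 0.03  0.04 -0.04] shift before-turn axes [-0.0344 -0.0016  0.1144] after-turn axes [-0.0344 -0.0015  0.1143]
hook 2245 dir [0.9426 0.334 ] ends [0.6252 0.2173] [0.7132 0.2485] mean [0.664  0.2308 0.2063] z [0.201  0.2038 0.2248]
hookhigh 307 dir [0.3633 0.9317] ends [0.6268 0.2141] [0.6303 0.2229] mean [0.6285 0.2178 0.2231] z [0.216  0.2242 0.2262]
bar 6572 dir [ 0.342  -0.9397] ends [0.5451 0.2362] [0.5812 0.1372] mean [0.5636 0.1855 0.2514] z [0.246  0.2484 0.2668]
```

View pics/w3.png

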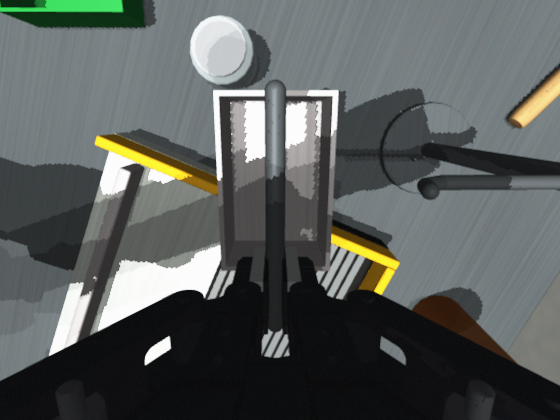

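Request:
jog_arm --motion '[[0,[-0.004,0,0.015],[0,0,0]],[0,[-0.004,0,0.02],[0,0,0]],[0,[0,0,0.02],[0,0,0]],[0,[0,0,0.02],[0,0,0]],[0,[0,0,0.02],[0,0,0]],[0,[0,0,0.02],[0,0,0]],[0,[0,0,0],[0,0,0]],[0,[0,0.01,0],[0,0,0]],[0,[0,0.012,0],[0,0,0]],[0,[0,0,0],[0,0,0]]]'

```text
clock: 5.95
tcp_pos: [0.6772, 0.2026, 0.223]
orientation: [-1.359, 0.953, -0.949]
contact_force: [-0.6, -0.5, -2.5]
grip_width: 0.0058
```

```bash
python3 - <<'E'
from h import *
plan(.6686,.2316,.208,20)
F=r.grab_frame("wrist"); cv2.imwrite("pics/w4.png",F["image"][:,:,::-1])
c=cloud(F)
for u,v in [(275,100),(275,150),(275,200)]: print(c[v,u].round(4))
E
```

```text
t 5.95 tcp [0.6772 0.2026 0.223 ] jaw yaw 19.86 tooly [-0.0051 -0.0032 -1.    ] F [-0.6 -0.5 -2.5] w 0.0058 j [ 0.09  0.66 -0.74  1.45  0.46  1.21 -0.36]
turn (tool, deg) [ 0.34 -0.14  0.07] shift before-turn axes [-0.0302  0.015   0.0019] after-turn axes [-0.0302  0.015   0.0019]
[0.6522 0.2721 0.2227]
[0.6582 0.2553 0.2227]
[0.6647 0.2373 0.2237]
```

View pics/w4.png

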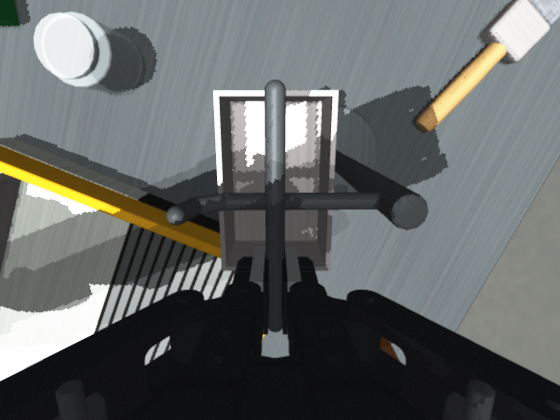

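Request:
jog_arm --motion '[[0,[0,0.005,0],[0,0,0]],[0,[0,0.005,0],[0,0,0]],[0,[0,0,0],[0,0,0]],[0,[0,0,0],[0,0,0]]]'

```text
clock: 6.33
tcp_pos: [0.679, 0.2045, 0.2167]
orientation: [-1.354, 0.95, -0.95]
contact_force: [0.6, 0.2, -1.3]
grip_width: 0.0056
```

```bash
python3 - <<'E'
from h import *
plan(.6686,.2316,.208,20)
F=r.grab_frame("wrist"); cv2.imwrite("pics/w5.png",F["image"][:,:,::-1])
c=cloud(F)
for u,v in [(275,100),(275,150),(275,200),(230,202),(320,202)]: print(c[v,u].round(4))
E
```

```text
t 6.33 tcp [0.679  0.2045 0.2167] jaw yaw 19.90 tooly [-3.e-04 -3.e-04 -1.e+00] F [ 0.6  0.2 -1.3] w 0.0056 j [ 0.08  0.67 -0.73  1.46  0.46  1.19 -0.37]
turn (tool, deg) [ 0.02 -0.1   0.01] shift before-turn axes [-0.029   0.0087 -0.0005] after-turn axes [-0.029   0.0087 -0.0005]
[0.6539 0.274  0.2167]
[0.66   0.2572 0.2159]
[0.6666 0.2391 0.2167]
[0.6496 0.228  0.2017]
[0.6867 0.2415 0.2019]
```

View pics/w5.png

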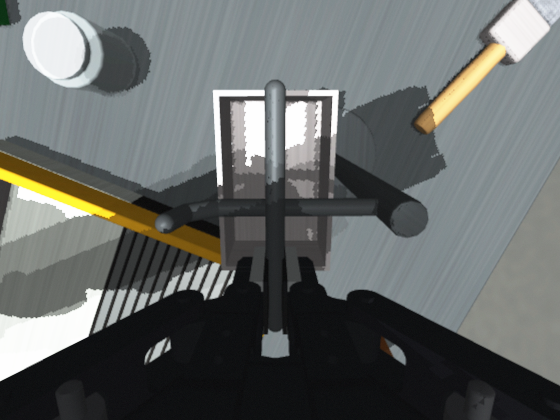

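Request:
jog_arm --motion '[[0,[0,0.004,0],[0,0,0]],[0,[0,0.003,0],[0,0,0]],[0,[0,0,0],[0,0,0]],[0,[0,0,0],[0,0,0]]]'

```text
clock: 6.72
tcp_pos: [0.6796, 0.205, 0.2107]
orientation: [-1.353, 0.949, -0.95]
contact_force: [0.2, -0.8, 3.4]
grip_width: 0.0054
```

```bash
python3 - <<'E'
from h import *
plan(.6686,.2316,.208,20)
F=r.grab_frame("wrist")
c=cloud(F)
for u,v in [(275,100),(275,150),(275,200),(230,205),(320,205)]: print(c[v,u].round(4))
E
```

```text
t 6.72 tcp [0.6796 0.205  0.2107] jaw yaw 19.90 tooly [ 1.2e-03  5.0e-04 -1.0e+00] F [ 0.2 -0.8  3.4] w 0.0054 j [ 0.08  0.67 -0.73  1.46  0.47  1.18 -0.37]
turn (tool, deg) [-0.07 -0.1  -0.  ] shift before-turn axes [-0.0288  0.0027 -0.0012] after-turn axes [-0.0288  0.0027 -0.0012]
[0.6546 0.2744 0.2133]
[0.6606 0.2578 0.2116]
[0.6671 0.2396 0.2111]
[0.6508 0.2288 0.2013]
[0.6866 0.2418 0.2015]
```

Request:
jog_arm --motion '[[0.05,[0,0,0],[0,0,0]],[0.1,[0,0,0],[0,0,0]],[0.2,[0,0,0],[0,0,0]],[0.35,[0,0,0],[0,0,0]],[0.45,[0,0,0],[0,0,0]],[0.45,[0,-0.01,0],[0,0,0]],[0.45,[0,-0.03,0],[0,0,0]],[0.45,[0,-0.04,0],[0,0,0]],[0.45,[0,-0.04,0],[0,0,0]],[0.45,[0,-0.03,0],[0,0,0]]]'

```text
clock: 7.6
tcp_pos: [0.6793, 0.2053, 0.3644]
orientation: [-1.351, 0.948, -0.95]
contact_force: [1.3, 0.5, 0.8]
grip_width: 0.0383
```

```bash
python3 - <<'E'
from h import *
plan(.4875,.2607,.25,0)
F=r.grab_frame("wrist"); cv2.imwrite("pics/w6.png",F["image"][:,:,::-1])
G=r.grab_frame("scene"); crop(G,"s7",290,220,450,340,5)
E
```

```text
t 7.60 tcp [0.6793 0.2053 0.3644] jaw yaw 19.91 tooly [ 0.0029  0.0017 -1.    ] F [1.3 0.5 0.8] w 0.0383 j [ 0.08  0.57 -0.77  1.27  0.39  1.44 -0.3 ]
turn (tool, deg) [-0.18 19.91 -0.07] shift before-turn axes [-0.1174  0.114  -0.1619] after-turn axes [-0.0554  0.1144 -0.1918]
```

View pics/w6.png

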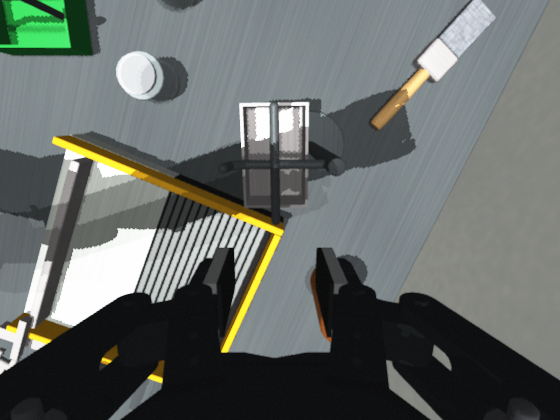

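View pics/s7.png

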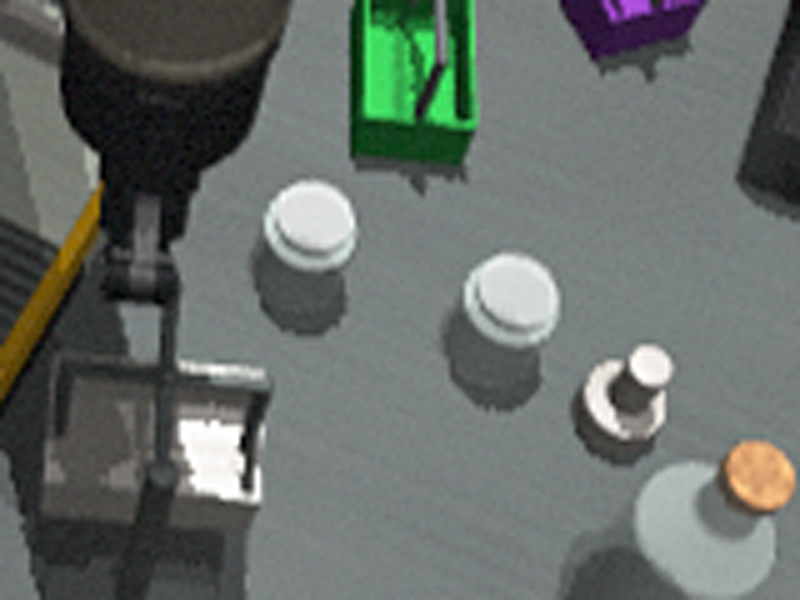

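Request:
jog_arm --motion '[[1,[0,0,-0.02],[0,6.7,0]],[1,[0,0,-0.02],[0,6.7,0]],[1,[0,0,-0.02],[0,6.5,0]],[1,[-0.002,0,-0.03],[0,0,0]],[1,[-0.002,0,-0.03],[0,0,0]],[1,[0,0.01,-0.03],[0,0,0]],[1,[0,0.025,-0.03],[0,0,0]],[1,[0,0.025,-0.01],[0,0,0]],[1,[0,0,0],[0,0,0]]]'

```text
clock: 8.45
tcp_pos: [0.4863, 0.1937, 0.2962]
orientation: [-1.219, 1.21, -1.208]
contact_force: [-0.0, 0.2, -0.2]
grip_width: 0.0855
```

```bash
cat >> h.py <<'E'
def jars(F,lo=.055,hi=.1):
    c=cloud(F)
    m=(c[...,2]>lo)&(c[...,2]<hi)&(F["range_z"]>0)
    k,l,s,ce=cv2.connectedComponentsWithStats(m.astype(np.uint8))
    for i in range(1,k):
        if s[i,4]>60:
            p=c[l==i]; t=p[p[:,2]>np.percentile(p[:,2],97)-.006]
            (cx,cy),rad=cv2.minEnclosingCircle(t[:,:2].astype(np.float32))
            print("comp",ce[i].round(0),s[i,4],"circle",round(cx,4),round(cy,4),"r",round(rad,4),"ztop",np.percentile(p[:,2],97).round(4))
E
python3 - <<'E'
from h import *
plan(.4875,.2607,.05,0)
F=r.grab_frame("wrist"); cv2.imwrite("pics/w7.png",F["image"][:,:,::-1]); jars(F)
E
```

```text
t 8.45 tcp [0.4863 0.1937 0.2962] jaw yaw 0.15 tooly [-0.0065 -0.0047 -1.    ] F [-0.   0.2 -0.2] w 0.0855 j [ 0.17  0.28 -0.79  1.81  0.22  1.15 -0.7 ]
turn (tool, deg) [0.37 0.15 0.27] shift before-turn axes [-0.0681  0.2459  0.003 ] after-turn axes [-0.067   0.2462  0.0012]
comp [269.   8.] 834 circle 0.4787 0.3662 r 0.0164 ztop 0.0807
comp [166.  84.] 128 circle 0.3769 0.2934 r 0.0037 ztop 0.0984
comp [276. 117.] 2231 circle 0.4863 0.261 r 0.023 ztop 0.0813
comp [428. 155.] 344 circle 0.648 0.2244 r 0.0561 ztop 0.0997
comp [475. 147.] 4286 circle 0.676 0.2298 r 0.0511 ztop 0.098
comp [ 79. 118.] 189 circle 0.2851 0.2594 r 0.0034 ztop 0.0974
comp [367. 237.] 3793 circle 0.5564 0.0941 r 0.1661 ztop 0.0673
comp [228. 291.] 1307 circle 0.4275 0.0505 r 0.0817 ztop 0.0681
comp [544. 289.] 1452 circle 0.8069 0.0555 r 0.0246 ztop 0.0978
```

View pics/w7.png

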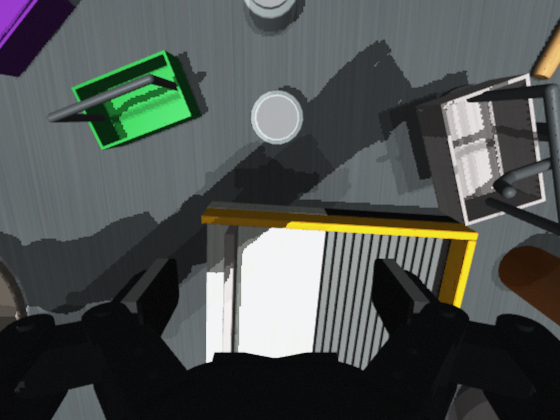

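Request:
jog_arm --motion '[[1,[-0.033,0.01,0],[0,0,0]],[1,[-0.034,0.03,0],[0,0,0]],[1,[0,0.04,0],[0,0,0]],[1,[0,0.04,0],[0,0,0]],[1,[0,0.04,0],[0,0,0]],[1,[0,0.04,0],[0,0,0]],[1,[0,0.03,0],[0,0,0]],[1,[0,0.018,0],[0,0,0]],[1,[0,0,0],[0,0,0]]]'

```text
clock: 9.25
tcp_pos: [0.4913, 0.2584, 0.0512]
orientation: [-1.214, 1.212, -1.21]
contact_force: [-0.3, -0.7, -0.7]
grip_width: 0.0852
```

```bash
python3 - <<'E'
from h import *
plan(.4863,.261,.043,0)
F=r.grab_frame("wrist"); cv2.imwrite("pics/w8.png",F["image"][:,:,::-1])
E
```

```text
t 9.25 tcp [0.4913 0.2584 0.0512] jaw yaw -0.08 tooly [-0.0041 -0.0026 -1.    ] F [-0.3 -0.7 -0.7] w 0.0852 j [-0.11  0.64 -0.63  1.95  0.55  0.74 -1.07]
turn (tool, deg) [ 0.24 -0.08  0.15] shift before-turn axes [-0.0026  0.0082 -0.005 ] after-turn axes [-0.0026  0.0082 -0.005 ]
```

View pics/w8.png

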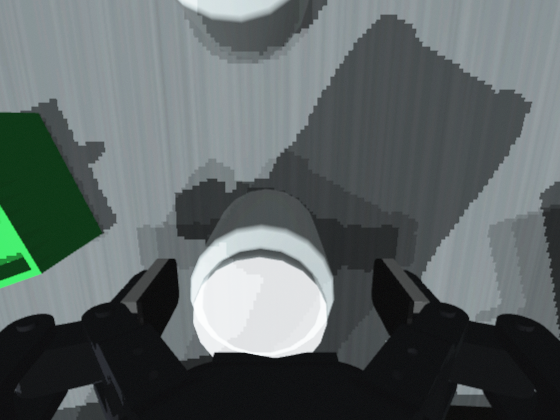

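Request:
jog_arm --motion '[[1,[-0.003,0.007,-0.005],[0,0,0]],[0.7,[0,0,0],[0,0,0]],[0,[0,0,0],[0,0,0]],[0,[0,0,0],[0,0,0]],[0,[0,0,0],[0,0,0]],[0,[0,0,0],[0,0,0]],[0,[0,0,0],[0,0,0]],[0,[0,-0.01,0],[0,0,0]],[0,[0,-0.02,0],[0,0,0]],[0,[0,0,0],[0,0,0]]]' --force 40

```text
clock: 10.13
tcp_pos: [0.4875, 0.2633, 0.0806]
orientation: [-1.205, 1.207, -1.21]
contact_force: [-0.3, 1.2, -0.6]
grip_width: 0.0552
```

```bash
python3 - <<'E'
from h import *
a=np.radians(-3.5); d=np.array([.551,-.0107])
w=lambda x,y: d+np.array([x*np.cos(a)-y*np.sin(a), x*np.sin(a)+y*np.cos(a)])
for y in (.06,-.06): print(w(-.06,y).round(4))
print("home grip",w(-.02+.18*np.sin(.5),-.252).round(4))
plan(*w(-.06,.05),.15,-3.5)
F=r.grab_frame("wrist"); cv2.imwrite("pics/w9.png",F["image"][:,:,::-1])
E
```

```text
[0.4948 0.0529]
[ 0.4874 -0.0669]
home grip [ 0.6018 -0.2663]
t 10.13 tcp [0.4875 0.2633 0.0806] jaw yaw -0.01 tooly [ 0.004   0.0021 -1.    ] F [-0.3  1.2 -0.6] w 0.0552 j [-0.09  0.59 -0.66  1.95  0.52  0.77 -1.06]
turn (tool, deg) [-0.23  3.49 -0.13] shift before-turn axes [ 0.2203 -0.0698  0.0069] after-turn axes [ 0.2196 -0.0694  0.0201]
```

View pics/w9.png

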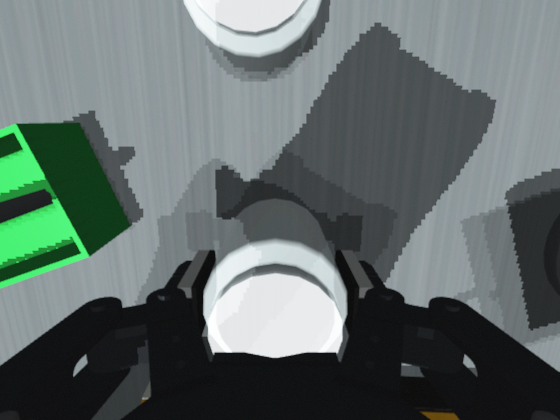

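Request:
jog_arm --motion '[[0,[0,-0.03,0],[0,3.5,0]],[0,[0,-0.03,0],[0,0,0]],[0,[0,-0.01,0],[0,0,0]],[0,[0.035,0,0.003],[0,0,0]],[0,[0.035,0,0.003],[0,0,0]],[0,[0.035,0,0.003],[0,0,0]],[0,[0.035,0,0.003],[0,0,0]],[0,[0.035,0,0.003],[0,0,0]],[0,[0.035,0,0.003],[0,0,0]],[0,[0,0,0],[0,0,0]]]'

```text
clock: 11.02
tcp_pos: [0.4904, 0.0425, 0.1457]
orientation: [-1.181, 1.261, -1.264]
contact_force: [-1.1, -0.8, -2.5]
grip_width: 0.0549
```

```bash
python3 - <<'E'
from h import *
plan(.4948,.0529,.073,-3.5)
F=r.grab_frame("wrist"); cv2.imwrite("pics/w10.png",F["image"][:,:,::-1]); c=cloud(F)
for v in (290,310,330): print(c[v,275].round(4))
E
```

```text
t 11.02 tcp [0.4904 0.0425 0.1457] jaw yaw -4.08 tooly [-0.0032 -0.0055 -1.    ] F [-1.1 -0.8 -2.5] w 0.0549 j [ 0.37  0.4  -0.7   2.04  0.36  0.82 -0.62]
turn (tool, deg) [ 0.16 -0.58  0.33] shift before-turn axes [-0.0111  0.0726  0.0039] after-turn axes [-0.0106  0.0727  0.0038]
[0.4915 0.0575 0.1763]
[0.491  0.0508 0.1771]
[0.4904 0.0431 0.1767]
```

View pics/w10.png

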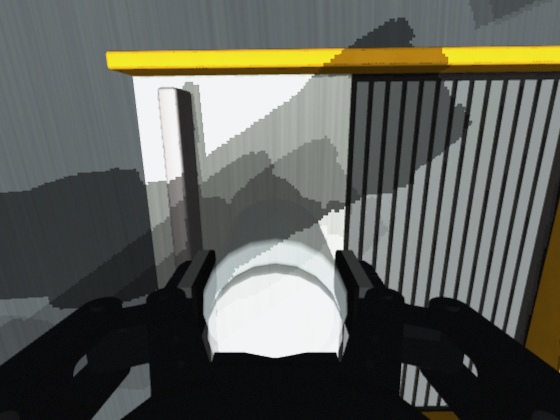

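Request:
jog_arm --motion '[[0,[-0.01,0,0.004],[0,0,0]],[0,[0,0.02,0],[0,0,0]],[0,[0,0.02,0],[0,0,0]],[0,[0,0.016,0],[0,0,0]],[0,[0,0,0],[0,0,0]],[0,[0,0.004,0],[0,0,0]],[0,[0,0.003,0],[0,0,0]],[0,[0,0,0],[0,0,0]],[0,[0,0,0],[0,0,0]]]'

```text
clock: 11.82
tcp_pos: [0.4963, 0.0619, 0.085]
orientation: [-1.179, 1.253, -1.254]
contact_force: [0.3, 0.0, -2.6]
grip_width: 0.0551
```

```bash
python3 - <<'E'
from h import *
plan(.4948,.0529,.079,-3.5)
F=r.grab_frame("wrist"); c=cloud(F)
for v in (290,310,330): print(c[v,275].round(4))
E
```

```text
t 11.82 tcp [0.4963 0.0619 0.085 ] jaw yaw -3.47 tooly [ 1.1e-03  2.0e-04 -1.0e+00] F [ 0.3  0.  -2.6] w 0.0551 j [ 0.27  0.51 -0.64  2.07  0.46  0.71 -0.73]
turn (tool, deg) [-0.06  0.03 -0.02] shift before-turn axes [ 0.009   0.006  -0.0009] after-turn axes [ 0.009   0.006  -0.0009]
[0.4971 0.077  0.1163]
[0.4966 0.0697 0.1161]
[0.4962 0.062  0.1157]
```

Request:
jog_arm --motion '[[0,[0,0.003,0],[0,0,0]],[0,[0,0.003,0],[0,0,0]],[0,[0,0,0],[0,0,0]],[0,[0,0,0],[0,0,0]]]'

```text
clock: 12.2
tcp_pos: [0.4963, 0.0613, 0.0789]
orientation: [-1.179, 1.253, -1.255]
contact_force: [-0.7, -0.9, 4.4]
grip_width: 0.0548
```

```bash
python3 - <<'E'
from h import *
plan(.4948,.0529,.079,-3.5)
E
```

```text
t 12.20 tcp [0.4963 0.0613 0.0789] jaw yaw -3.52 tooly [ 1.1e-03 -3.0e-04 -1.0e+00] F [-0.7 -0.9  4.4] w 0.0548 j [ 0.27  0.52 -0.64  2.07  0.48  0.7  -0.74]
turn (tool, deg) [-0.07 -0.02  0.01] shift before-turn axes [ 0.0084 -0.0001 -0.001 ] after-turn axes [ 0.0084 -0.0001 -0.001 ]
```

Request:
jog_arm --motion '[[0.7,[0,0,0],[0,0,0]],[0.8,[0,0,0],[0,0,0]],[0.85,[0,0,0],[0,0,0]],[0.85,[0,0,0],[0,0,0]],[0.85,[0,-0.02,0],[0,0,0]],[0.85,[0,-0.04,0],[0,0,0]],[0.85,[0,-0.04,0],[0,0,0]],[0.85,[0,-0.04,0],[0,0,0]],[1,[-0.02,-0.04,0],[0,0,0]],[1,[-0.04,0,0],[0,-3.5,0]]]'

```text
clock: 13.03
tcp_pos: [0.5035, 0.1168, 0.2625]
orientation: [-1.198, 1.207, -1.222]
contact_force: [1.0, 0.8, -0.3]
grip_width: 0.0853
```

Request:
jog_arm --motion '[[1,[-0.04,0,0],[0,0,0]],[1,[-0.04,0,-0.003],[0,0,0]],[1,[-0.04,0,-0.003],[0,0,0]],[1,[-0.04,0,-0.003],[0,0,0]],[1,[-0.03,0,-0.003],[0,0,0]],[1,[0,0,0],[0,0,0]]]'

```text
clock: 13.53
tcp_pos: [0.4843, 0.3176, 0.2562]
orientation: [-1.21, 1.205, -1.198]
contact_force: [-0.3, 0.3, 0.4]
grip_width: 0.0857
```

```bash
python3 - <<'E'
from h import *
plan(.4797,.3818,.043,0)
F=r.grab_frame("wrist"); cv2.imwrite("pics/w11.png",F["image"][:,:,::-1]); jars(F)
G=r.grab_frame("scene"); cv2.imwrite("pics/s8.png",G["image"][:,:,::-1]);print(); jars(G,.055,.12)
E
```

```text
t 13.53 tcp [0.4843 0.3176 0.2562] jaw yaw 0.54 tooly [-9.0e-04  5.4e-03 -1.0e+00] F [-0.3  0.3  0.4] w 0.0857 j [-0.05  0.43 -0.83  1.74  0.35  1.12 -0.98]
turn (tool, deg) [ 0.05  0.54 -0.31] shift before-turn axes [-0.0631  0.2136 -0.0038] after-turn axes [-0.0642  0.2132 -0.0046]
comp [396.  13.] 1126 circle 0.5919 0.4741 r 0.0217 ztop 0.0987
comp [283.  25.] 862 circle 0.4899 0.4627 r 0.012 ztop 0.0813
comp [ 3. 97.] 63 circle 0.2289 0.4032 r 0.0033 ztop 0.0633
comp [270. 122.] 2778 circle 0.4787 0.382 r 0.0229 ztop 0.0812
comp [163. 215.] 167 circle 0.376 0.2947 r 0.0039 ztop 0.0987
comp [447. 244.] 396 circle 0.6591 0.2614 r 0.0424 ztop 0.0997
comp [ 75. 245.] 203 circle 0.2836 0.2632 r 0.003 ztop 0.0977
comp [479. 293.] 2640 circle 0.6803 0.2208 r 0.04 ztop 0.0974
comp [291. 340.] 2380 circle 0.5053 0.1463 r 0.1053 ztop 0.067
comp [228. 349.] 82 circle 0.4322 0.1289 r 0.0061 ztop 0.0669
comp [458. 403.] 482 circle 0.7052 0.0596 r 0.0266 ztop 0.0671

comp [176.  11.] 253 circle -0.3894 -0.968 r 0.0462 ztop 0.1183
comp [137.  29.] 217 circle -0.178 -1.0397 r 0.0308 ztop 0.1178

[... 616 characters left out ...]
7 ztop 0.1182
comp [144. 199.] 152 circle 0.576 -0.4108 r 0.0178 ztop 0.1184
comp [488. 241.] 882 circle 0.2229 0.5997 r 0.1358 ztop 0.0734
comp [289. 238.] 359 circle 0.4979 0.0596 r 0.0236 ztop 0.1131
comp [103. 277.] 322 circle 0.8432 -0.3704 r 0.0326 ztop 0.118
comp [392. 280.] 307 circle 0.4808 0.3826 r 0.0232 ztop 0.0848
comp [418. 294.] 88 circle 0.4916 0.463 r 0.0123 ztop 0.0839
comp [311. 305.] 363 circle 0.6474 0.2028 r 0.0214 ztop 0.1142
comp [332. 307.] 294 circle 0.6547 0.261 r 0.0327 ztop 0.1151
comp [307. 321.] 67 circle 0.7144 0.2168 r 0.0246 ztop 0.1197
comp [418. 338.] 294 circle 0.6076 0.499 r 0.0338 ztop 0.1186
comp [237. 347.] 179 circle 0.8378 0.0716 r 0.031 ztop 0.1162
```

View pics/w11.png

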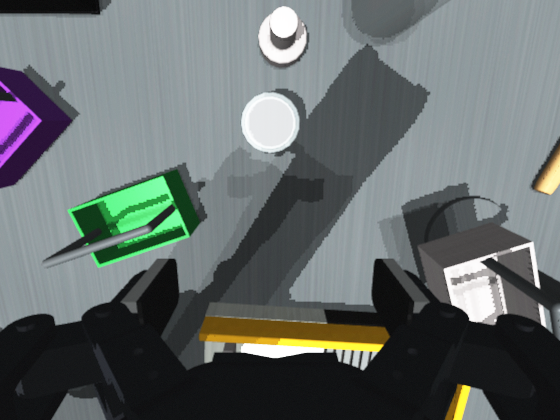

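View pics/s8.png

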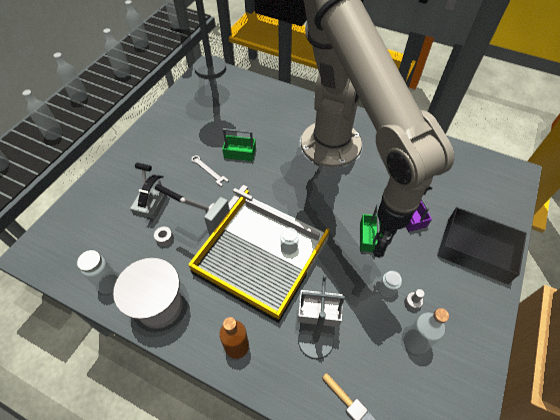

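Request:
jog_arm --motion '[[1,[-0.032,0.01,-0.003],[0,0.5,0]],[1,[-0.032,0.03,-0.003],[0,0,0]],[1,[0,0.04,0],[0,0,0]],[1,[0,0.04,0],[0,0,0]],[1,[0,0.04,0],[0,0,0]],[1,[0,0.03,0],[0,0,0]],[1,[0,0.018,0],[0,0,0]],[1,[0,0,0],[0,0,0]],[1,[0,0,0],[0,0,0]]]'

```text
clock: 14.38
tcp_pos: [0.4821, 0.3704, 0.0486]
orientation: [-1.207, 1.217, -1.218]
contact_force: [0.5, -0.3, -0.5]
grip_width: 0.0852
```

```bash
python3 - <<'E'
from h import *
plan(.4787,.382,.047,0)
F=r.grab_frame("wrist"); cv2.imwrite("pics/w12.png",F["image"][:,:,::-1])
E
```

```text
t 14.38 tcp [0.4821 0.3704 0.0486] jaw yaw -0.60 tooly [-0.0013 -0.0019 -1.    ] F [ 0.5 -0.3 -0.5] w 0.0852 j [-0.27  0.72 -0.67  1.82  0.6   0.81 -1.26]
turn (tool, deg) [ 0.07 -0.6   0.11] shift before-turn axes [-0.0116  0.0016 -0.0036] after-turn axes [-0.0116  0.0016 -0.0034]
```

View pics/w12.png

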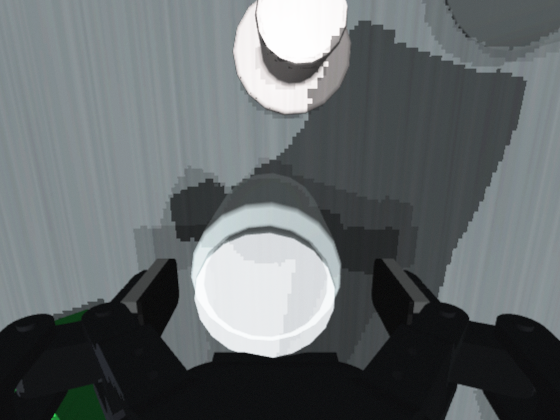

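Request:
jog_arm --motion '[[1,[-0.006,0,-0.002],[0,0,0]],[1,[-0.006,0.001,-0.002],[0,0,0]],[0.7,[0,0,0],[0,0,0]],[0,[0,0,0],[0,0,0]],[0,[0,0,0],[0,0,0]],[0,[0,0,0],[0,0,0]],[0,[0,0,0],[0,0,0]],[0,[0,0,0],[0,0,0]],[0,[0,-0.01,0],[0,0,0]],[0,[0,-0.03,0],[0,0,0]]]'

```text
clock: 15.27
tcp_pos: [0.4759, 0.3813, 0.0849]
orientation: [-1.214, 1.217, -1.217]
contact_force: [0.0, -0.5, -4.6]
grip_width: 0.0551
```

Request:
jog_arm --motion '[[0,[0,-0.04,0],[0,3,0]],[0,[0,-0.03,0],[0,0,0]],[0,[0,0,0],[0,0,0]]]'

```text
clock: 15.52
tcp_pos: [0.48, 0.3871, 0.1652]
orientation: [-1.169, 1.252, -1.253]
contact_force: [0.9, 1.4, -2.4]
grip_width: 0.0548
```

```bash
python3 - <<'E'
from h import *
plan(.4874,-.0669,.16,-3.5)
F=r.grab_frame("wrist"); cv2.imwrite("pics/w13.png",F["image"][:,:,::-1]); c=cloud(F)
for v in (280,300,320): print(c[v,275].round(4))
G=r.grab_frame("top"); cv2.imwrite("pics/t8.png",G["image"][:,:,::-1]);jars(G,.085,.125)
E
```

```text
t 15.52 tcp [0.48   0.3871 0.1652] jaw yaw -3.51 tooly [ 0.0075  0.0065 -1.    ] F [ 0.9  1.4 -2.4] w 0.0548 j [-0.24  0.58 -0.75  1.75  0.46  0.99 -1.22]
turn (tool, deg) [-0.41 -0.01 -0.4 ] shift before-turn axes [0.4527 0.0023 0.0352] after-turn axes [0.4527 0.0052 0.0351]
[0.4808 0.4049 0.1954]
[0.4804 0.3979 0.1954]
[0.4799 0.3907 0.1956]
comp [407.  95.] 127 circle 0.8303 -0.3749 r 0.032 ztop 0.123
comp [272. 100.] 120 circle 0.8182 0.0586 r 0.0316 ztop 0.1244
comp [215. 140.] 503 circle 0.6742 0.2382 r 0.054 ztop 0.1115
comp [220. 152.] 119 circle 0.6356 0.2191 r 0.0502 ztop 0.1243
comp [431. 183.] 352 circle 0.5379 -0.4159 r 0.0416 ztop 0.1246
comp [353. 189.] 412 circle 0.5159 -0.1797 r 0.0447 ztop 0.1237
comp [272. 194.] 144 circle 0.496 0.0597 r 0.022 ztop 0.1143
comp [199. 252.] 107 circle 0.3272 0.2769 r 0.0511 ztop 0.1227
comp [166. 300.] 112 circle 0.1877 0.3704 r 0.052 ztop 0.1234
comp [392. 296.] 112 circle 0.1986 -0.2903 r 0.0521 ztop 0.1229
```

View pics/w13.png

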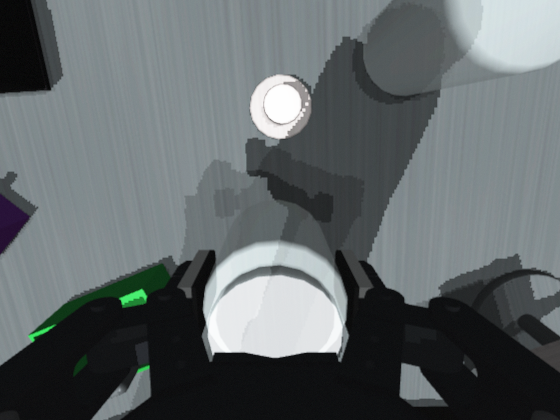

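View pics/t8.png

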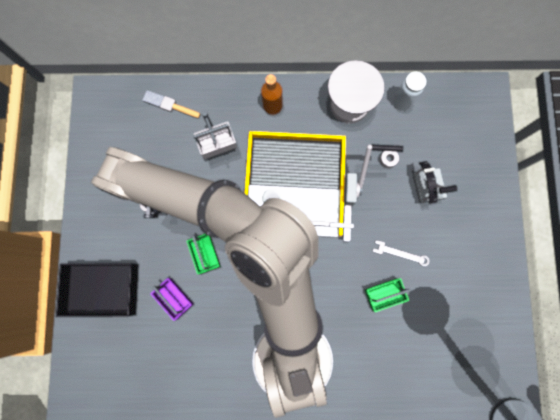

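Request:
jog_arm --motion '[[0,[0.01,-0.02,0],[0,0,0]],[0,[0.02,-0.02,0.002],[0,0,0]],[0,[0.038,0,0.003],[0,0,0]],[0,[0.038,0,0.003],[0,0,0]],[0,[0.038,0,0.003],[0,0,0]],[0,[0.038,0,0.003],[0,0,0]],[0,[0.038,0,0.003],[0,0,0]],[0,[0.038,0,0.003],[0,0,0]],[0,[0.038,0,0.003],[0,0,0]],[0,[0.038,0,0.003],[0,0,0]]]'

```text
clock: 16.45
tcp_pos: [0.4817, 0.0467, 0.1965]
orientation: [-1.183, 1.256, -1.253]
contact_force: [1.5, -0.1, -2.6]
grip_width: 0.055
```

Request:
jog_arm --motion '[[0,[0.038,0,0.003],[0,0,0]],[0,[0.038,0,0.003],[0,0,0]],[0,[0.03,0,0.003],[0,0,0]],[0,[0.01,0,0],[0,0,0]],[0,[0,0,0],[0,0,0]],[0,[0,0,0],[0,0,0]]]'

```text
clock: 16.95
tcp_pos: [0.4843, -0.067, 0.197]
orientation: [-1.18, 1.257, -1.253]
contact_force: [0.0, 0.9, -2.4]
grip_width: 0.0554
```

```bash
python3 - <<'E'
from h import *
plan(.4874,-.0669,.08,-3.5)
F=r.grab_frame("wrist"); cv2.imwrite("pics/w14.png",F["image"][:,:,::-1]); c=cloud(F)
for v in (280,300,320): print(c[v,275].round(4))
jars(F,.09,.115)
E
```

```text
t 16.95 tcp [ 0.4843 -0.067   0.197 ] jaw yaw -3.57 tooly [-2.5e-03  9.0e-04 -1.0e+00] F [ 0.   0.9 -2.4] w 0.0554 j [ 0.64  0.32 -0.74  2.    0.27  0.91 -0.31]
turn (tool, deg) [ 0.15 -0.07 -0.04] shift before-turn axes [-0.0002  0.117   0.0034] after-turn axes [-0.0003  0.117   0.0031]
[ 0.4854 -0.0484  0.2283]
[ 0.485  -0.0557  0.2279]
[ 0.4845 -0.0629  0.228 ]
comp [281.  30.] 5117 circle 0.496 0.0589 r 0.0231 ztop 0.1112
comp [344. 338.] 110 circle 0.5287 -0.1667 r 0.0025 ztop 0.1142
```

View pics/w14.png

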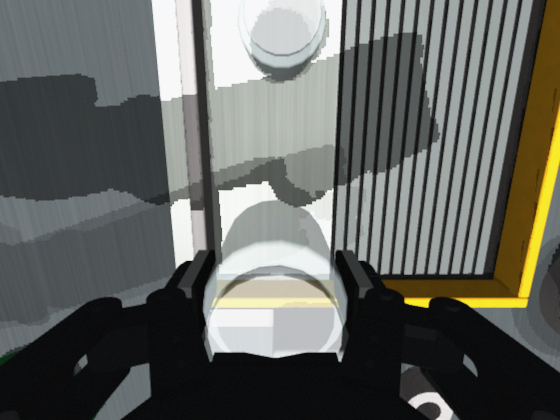

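Request:
jog_arm --motion '[[0,[0,0.03,0.003],[0,0,0]],[0,[0,0.03,0],[0,0,0]],[0,[0,0.03,0],[0,0,0]],[0,[0,0.018,0],[0,0,0]],[0,[0,0,0],[0,0,0]],[0,[0,0.004,0],[0,0,0]],[0,[0,0.004,0],[0,0,0]],[0,[0,0,0],[0,0,0]],[0,[0,0,0],[0,0,0]]]'

```text
clock: 17.75
tcp_pos: [0.4891, -0.067, 0.0831]
orientation: [-1.179, 1.252, -1.255]
contact_force: [0.4, 0.2, -2.8]
grip_width: 0.0549
```

```bash
python3 - <<'E'
from h import *
plan(.4874,-.0669,.08,-3.5)
E
```

```text
t 17.75 tcp [ 0.4891 -0.067   0.0831] jaw yaw -3.48 tooly [ 1.7e-03 -3.0e-04 -1.0e+00] F [ 0.4  0.2 -2.8] w 0.0549 j [ 0.53  0.5  -0.64  2.08  0.46  0.69 -0.47]
turn (tool, deg) [-0.1   0.02  0.01] shift before-turn axes [ 0.      0.0031 -0.0017] after-turn axes [ 0.      0.0031 -0.0017]
```

Request:
jog_arm --motion '[[0,[0,0.003,0],[0,0,0]],[0,[0,0.002,0],[0,0,0]],[0,[0,0,0],[0,0,0]],[0,[0,0,0],[0,0,0]]]'

```text
clock: 18.08
tcp_pos: [0.4893, -0.0674, 0.0791]
orientation: [-1.179, 1.252, -1.256]
contact_force: [-4.3, 0.8, 15.9]
grip_width: 0.0551
```

```bash
python3 - <<'E'
from h import *
plan(.4874,-.0669,.08,-3.5)
E
```

```text
t 18.08 tcp [ 0.4893 -0.0674  0.0791] jaw yaw -3.52 tooly [ 0.0018 -0.0016 -1.    ] F [-4.3  0.8 15.9] w 0.0551 j [ 0.52  0.51 -0.63  2.09  0.47  0.69 -0.48]
turn (tool, deg) [-0.11 -0.02  0.09] shift before-turn axes [-0.0004 -0.0009 -0.0019] after-turn axes [-0.0004 -0.0009 -0.0019]
```

Request:
jog_arm --motion '[[0.6,[0,-0.001,0],[0,0,0]],[0.75,[0,0,0],[0,0,0]],[0.85,[0,0,0],[0,0,0]],[0.85,[0,0,0],[0,0,0]],[0.85,[0,-0.02,0],[0,0,0]],[0.85,[0,-0.04,0],[0,0,0]],[0.85,[0,-0.04,0],[0,0,0]],[0.85,[0,-0.04,0],[0,0,0]],[0.85,[0,-0.04,0],[0,0,0]],[0.85,[0,-0.04,0],[0,0,0]]]'

```text
clock: 18.92
tcp_pos: [0.4879, -0.067, 0.3001]
orientation: [-1.18, 1.254, -1.254]
contact_force: [2.3, 0.1, -1.2]
grip_width: 0.0722
```

Request:
jog_arm --motion '[[0.85,[0,-0.04,0],[0,0,0]],[0.85,[0.02,-0.02,0.01],[0,0,0]],[0.85,[0.03,0,0.02],[0,0,0]],[0.85,[0.03,0,0.02],[0,0,0]],[0.85,[0.03,0,0.02],[0,0,0]],[0.85,[0,0,0.02],[0,0,0]],[0.85,[0,0,0],[0,0,0]]]'

```text
clock: 19.5
tcp_pos: [0.5735, -0.1854, 0.3568]
orientation: [-1.177, 1.258, -1.256]
contact_force: [-1.4, 1.3, -0.5]
grip_width: 0.0726
```

```bash
python3 - <<'E'
from h import *
plan(.602,-.266,.25,-3.5)
F=r.grab_frame("wrist"); cv2.imwrite("pics/w15.png",F["image"][:,:,::-1]); c=cloud(F)
m=(c[...,2]>.235)&(c[...,2]<.28)&(c[...,1]<-.17)&(c[...,0]>.53)&(c[...,0]<.67)
p=c[m]; print(len(p))
if len(p):
    l=cv2.fitLine(p[:,:2].astype(np.float32),cv2.DIST_HUBER,0,.01,.01).ravel(); t=(p[:,:2]-l[2:])@l[:2]
    print(l, (l[2:]+l[:2]*t.min()).round(4),(l[2:]+l[:2]*t.max()).round(4),np.percentile(p[:,2],[5,50,95]))
E
```

```text
t 19.50 tcp [ 0.5735 -0.1854  0.3568] jaw yaw -3.73 tooly [ 2.0e-04  1.3e-03 -1.0e+00] F [-1.4  1.3 -0.5] w 0.0726 j [ 0.75  0.36 -0.71  1.56  0.24  1.31 -0.06]
turn (tool, deg) [-0.   -0.23 -0.08] shift before-turn axes [0.0787 0.1067 0.0337] after-turn axes [0.0787 0.1068 0.0334]
2717
[ 0.03454113  0.9994033   0.600694   -0.24958304] [ 0.5988 -0.3045] [ 0.6022 -0.2055] [0.24346714 0.25483628 0.25726819]
```

View pics/w15.png

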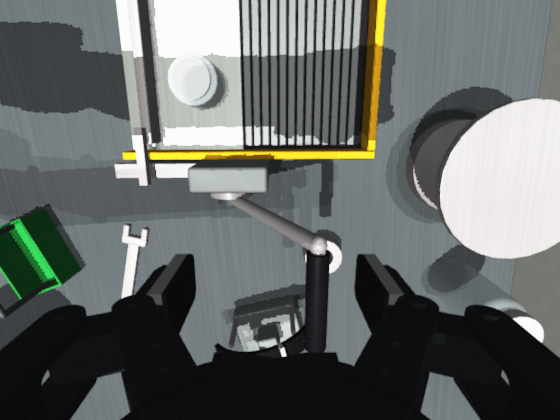

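Request:
jog_arm --motion '[[0.6,[0.026,0,0.011],[0,0,0]],[0.6,[0.026,0,0.011],[0,0,0]],[0.6,[0.025,0,0.011],[0,0,0]],[0.6,[0,0.02,0],[0,0,0]],[0.6,[0,0.03,0],[0,0,0]],[0.6,[0,0,0],[0,0,0]],[0.6,[0,0,0],[0,0,0]]]'

```text
clock: 20.13
tcp_pos: [0.5984, -0.2606, 0.3072]
orientation: [-1.182, 1.256, -1.251]
contact_force: [0.5, -0.2, 0.4]
grip_width: 0.051
```

```bash
python3 - <<'E'
from h import *
plan(.601,-.263,.248,-3.5)
F=r.grab_frame("wrist"); cv2.imwrite("pics/w16.png",F["image"][:,:,::-1])
E
```

```text
t 20.13 tcp [ 0.5984 -0.2606  0.3072] jaw yaw -3.44 tooly [-0.0035  0.0013 -1.    ] F [ 0.5 -0.2  0.4] w 0.0510 j [ 0.78  0.48 -0.66  1.51  0.3   1.26  0.02]
turn (tool, deg) [ 0.21  0.06 -0.06] shift before-turn axes [0.0023 0.0591 0.0029] after-turn axes [0.0022 0.0592 0.0027]
```

View pics/w16.png

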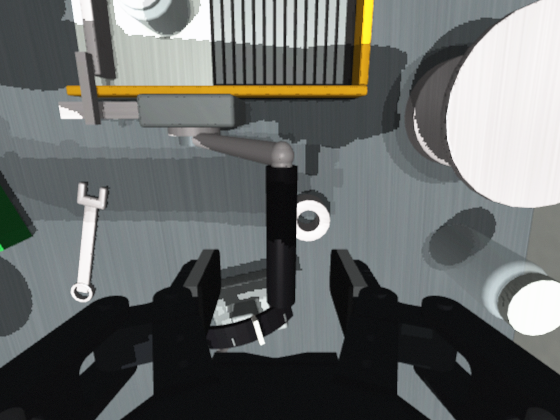

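```bash
python3 - <<'E'
from h import *
F=r.grab_frame("wrist"); c=cloud(F)
print(proj(F,[[.601,-.263,.248],[.601,-.263,.26],r.get_obs()["tcp_pos"]]))
for v in (160,170,200,235,270,290,300,305): print(v,c[v,282].round(4))
E
```

```text
[[277.6056538  238.28910131]
 [277.79580737 245.78200496]
 [276.59261063 285.88040676]]
160 [ 0.6061 -0.2152  0.2554]
170 [ 0.6058 -0.2203  0.2576]
200 [ 0.6049 -0.2371  0.2572]
235 [ 0.6037 -0.2577  0.2571]
270 [ 0.6025 -0.2796  0.2572]
290 [ 0.6018 -0.2931  0.2564]
300 [ 0.6015 -0.3     0.2563]
305 [ 0.6012 -0.3043  0.2549]
```

Request:
jog_arm --motion '[[0.6,[0.002,0.02,0.004],[0,0,0]],[0.6,[0,0.02,0],[0,0,0]],[0.6,[0,0.018,0],[0,0,0]],[0.6,[0,0,0],[0,0,0]],[0.3,[0,0,0],[0,0,0]],[0,[0,0,0],[0,0,0]],[0,[0,0,0],[0,0,0]],[0,[0,0,0],[0,0,0]],[0,[0,0,0],[0,0,0]],[0,[0,0,0],[0,0,0]]]' --force 60

```text
clock: 21.07
tcp_pos: [0.6026, -0.2634, 0.2527]
orientation: [-1.182, 1.255, -1.254]
contact_force: [-8.8, 1.9, 7.8]
grip_width: 0.0162
```

```bash
python3 - <<'E'
from h import *
plan(.602,-.263,.248,-3.5)
p=r.get_obs()["tcp_pos"]
a=.5
print("q shift: deck dx, dz")
for q in np.arange(0,1.06,.1): print(round(q,2),round(.18*(np.sin(.5-q)-np.sin(.5)),4),round(.18*(np.cos(.5-q)-np.cos(.5)),4))
F=r.grab_frame("wrist"); cv2.imwrite("pics/w17.png",F["image"][:,:,::-1])
E
```

```text
t 21.07 tcp [ 0.6026 -0.2634  0.2527] jaw yaw -3.51 tooly [-0.0017 -0.001  -1.    ] F [-8.8  1.9  7.8] w 0.0162 j [ 0.77  0.53 -0.65  1.56  0.34  1.17 -0.01]
turn (tool, deg) [ 0.09 -0.01  0.06] shift before-turn axes [-0.0004  0.0047 -0.0006] after-turn axes [-0.0004  0.0047 -0.0006]
q shift: deck dx, dz
0.0 0.0 0.0
0.1 -0.0162 0.0078
0.2 -0.0331 0.014
0.3 -0.0505 0.0184
0.4 -0.0683 0.0211
0.5 -0.0863 0.022
0.6 -0.1043 0.0211
0.7 -0.1221 0.0184
0.8 -0.1395 0.014
0.9 -0.1564 0.0078
1.0 -0.1726 0.0
```

View pics/w17.png

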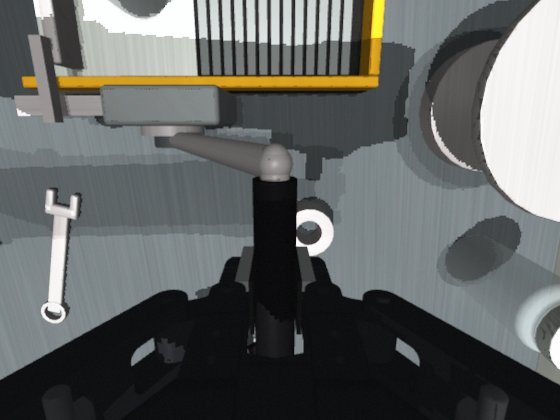

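Request:
jog_arm --motion '[[0,[0,-0.0026,-0.0054],[0,0,0]],[0,[0,-0.0026,-0.0054],[0,0,0]],[0,[0,-0.0026,-0.0054],[0,0,0]],[0,[0,-0.0021,-0.0056],[0,0,0]],[0,[0,-0.0021,-0.0056],[0,0,0]],[0,[0,-0.0021,-0.0056],[0,0,0]],[0,[0,-0.0015,-0.0058],[0,0,0]],[0,[0,-0.0015,-0.0058],[0,0,0]],[0,[0,-0.0015,-0.0058],[0,0,0]]]'

```text
clock: 21.87
tcp_pos: [0.5573, -0.2607, 0.2723]
orientation: [-1.173, 1.244, -1.261]
contact_force: [8.7, -1.4, -0.6]
grip_width: 0.0158
```

```bash
python3 - <<'E'
from h import *
plan(.602,-.263,.248,-3.5)
F=r.grab_frame("wrist"); cv2.imwrite("pics/w18.png",F["image"][:,:,::-1])
E
```

```text
t 21.87 tcp [ 0.5573 -0.2607  0.2723] jaw yaw -3.46 tooly [ 0.0118 -0.0022 -0.9999] F [ 8.7 -1.4 -0.6] w 0.0158 j [ 0.84  0.43 -0.67  1.65  0.29  1.14  0.03]
turn (tool, deg) [-0.68  0.04  0.09] shift before-turn axes [-0.0004  0.0249  0.0444] after-turn axes [-0.0004  0.0243  0.0447]
```

View pics/w18.png

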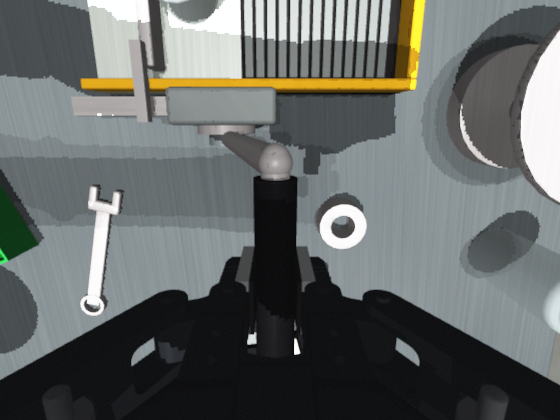

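Request:
jog_arm --motion '[[0,[0,-0.0009,-0.0059],[0,0,0]],[0,[0,-0.0009,-0.0059],[0,0,0]],[0,[0,-0.0009,-0.0059],[0,0,0]],[0,[0,-0.0003,-0.006],[0,0,0]],[0,[0,-0.0003,-0.006],[0,0,0]],[0,[0,-0.0003,-0.006],[0,0,0]],[0,[0,0.0003,-0.006],[0,0,0]],[0,[0,0.0003,-0.006],[0,0,0]],[0,[0,0.0003,-0.006],[0,0,0]],[0,[0,0.0009,-0.0059],[0,0,0]]]'

```text
clock: 22.75
tcp_pos: [0.5023, -0.2574, 0.2784]
orientation: [-1.168, 1.234, -1.267]
contact_force: [9.6, 0.9, 23.9]
grip_width: 0.0157
```

Request:
jog_arm --motion '[[0,[0,0.0009,-0.0059],[0,0,0]],[0,[0,0.0009,-0.0059],[0,0,0]],[0,[0,0.0015,-0.0058],[0,0,0]],[0,[0,0.0015,-0.0058],[0,0,0]],[0,[0,0.0015,-0.0058],[0,0,0]],[0,[0,0.0021,-0.0056],[0,0,0]]]'

```text
clock: 23.25
tcp_pos: [0.4678, -0.2553, 0.2709]
orientation: [-1.169, 1.234, -1.268]
contact_force: [7.9, 2.3, 32.6]
grip_width: 0.0154
```

```bash
python3 - <<'E'
from h import *
plan(.602,-.263,.248,-3.5)
p=r.get_obs()["tcp_pos"]; a=np.radians(-3.5); e=np.array([np.cos(a),np.sin(a)])
d=(p[:2]-[.6026,-.2634])@e; print("dx",d,"q~",.5-np.arcsin(d/.18+np.sin(.5)))
F=r.grab_frame("wrist"); cv2.imwrite("pics/w19.png",F["image"][:,:,::-1])
G=r.grab_frame("scene"); crop(G,"s9",170,170,340,330,4)
E
```

```text
t 23.25 tcp [ 0.4678 -0.2553  0.2709] jaw yaw -3.40 tooly [ 0.0213 -0.0073 -0.9997] F [ 7.9  2.3 32.6] w 0.0154 j [ 0.97  0.29 -0.7   1.85  0.21  1.06  0.13]
turn (tool, deg) [-1.25  0.1   0.34] shift before-turn axes [-0.0005  0.0258  0.1339] after-turn axes [-0.0005  0.0229  0.1345]
dx -0.13507366489969408 q~ 0.7744148328000333
```

View pics/w19.png

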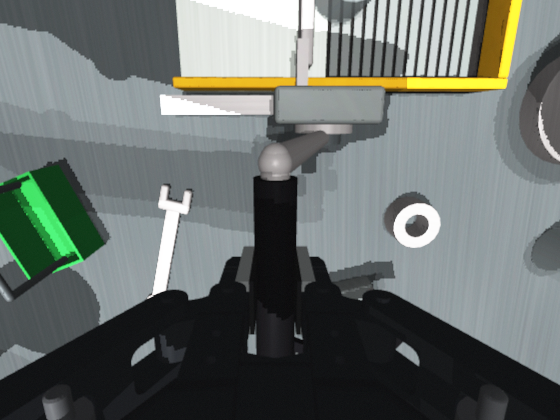

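View pics/s9.png

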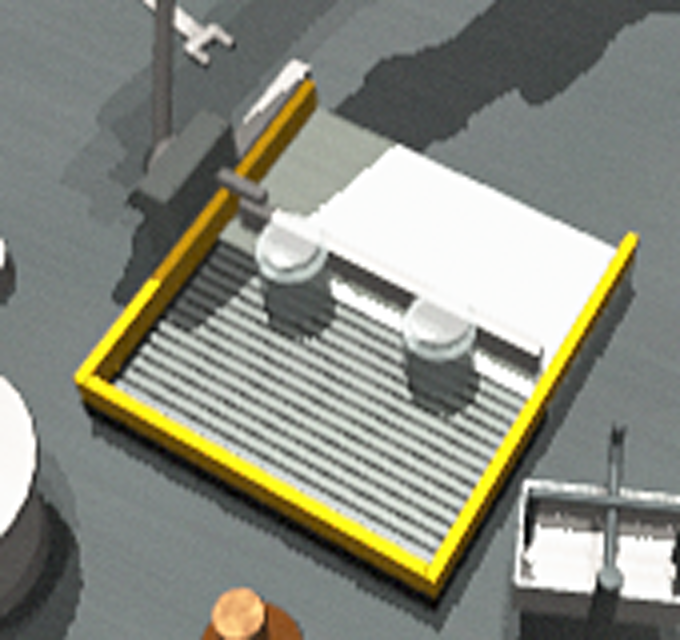

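Request:
jog_arm --motion '[[0,[0,-0.002,0],[0,0,0]],[0,[0,-0.001,-0.004],[0,0,0]],[0,[0,0.001,-0.0056],[0,0,0]],[0,[0,0.001,-0.0056],[0,0,0]],[0,[0,0.002,-0.0054],[0,0,0]]]'

```text
clock: 23.77
tcp_pos: [0.4458, -0.2539, 0.2649]
orientation: [-1.17, 1.237, -1.264]
contact_force: [20.4, -2.9, -8.1]
grip_width: 0.0156
```

```bash
cat >> h.py <<'E'
def q():
    o=r.get_obs(); p=o["tcp_pos"]; a=np.radians(-3.5); e=np.array([np.cos(a),np.sin(a)])
    d=(p[:2]-[.6026,-.2634])@e; print("dx %.4f dz %.4f"%(d,p[2]-.2527),"q~ %.3f"%(.5-np.arcsin(d/.18+np.sin(.5))), "ideal dz %.4f"%(.18*(np.sqrt(1-(d/.18+np.sin(.5))**2)-np.cos(.5))),"F",o["contact_force"].round(1))
E
python3 - <<'E'
from h import *
plan(.602,-.263,.248,-3.5);q()
E
```

```text
t 23.77 tcp [ 0.4458 -0.2539  0.2649] jaw yaw -3.38 tooly [ 0.0182 -0.004  -0.9998] F [20.4 -2.9 -8.1] w 0.0156 j [ 1.    0.26 -0.7   1.9   0.19  1.04  0.16]
turn (tool, deg) [-1.05  0.12  0.17] shift before-turn axes [-0.0002  0.0198  0.1561] after-turn axes [-0.0005  0.0169  0.1565]
dx -0.1571 dz 0.0122 q~ 0.904 ideal dz 0.0075 F [20.4 -2.9 -8.1]
```

Request:
jog_arm --motion '[[0,[0,0.0025,-0.0054],[0,0,0]],[0,[0,0.0026,-0.0054],[0,0,0]],[0,[0,0.0026,-0.0054],[0,0,0]],[0,[0,0,0],[0,0,0]],[0,[0,0,0],[0,0,0]]]'

```text
clock: 24.18
tcp_pos: [0.4295, -0.253, 0.2579]
orientation: [-1.171, 1.238, -1.264]
contact_force: [15.0, -1.5, 1.2]
grip_width: 0.0158
```

```bash
python3 - <<'E'
from h import *
plan(.602,-.263,.248,-3.5);q()
F=r.grab_frame("wrist"); cv2.imwrite("pics/w20.png",F["image"][:,:,::-1])
E
```

```text
t 24.18 tcp [ 0.4295 -0.253   0.2579] jaw yaw -3.39 tooly [ 0.0172 -0.0048 -0.9998] F [15.  -1.5  1.2] w 0.0158 j [ 1.02  0.24 -0.7   1.93  0.18  1.01  0.18]
turn (tool, deg) [-1.    0.11  0.22] shift before-turn axes [-0.0003  0.0129  0.1726] after-turn axes [-0.0006  0.0099  0.1728]
dx -0.1734 dz 0.0052 q~ 1.005 ideal dz -0.0004 F [15.  -1.5  1.2]
```

View pics/w20.png

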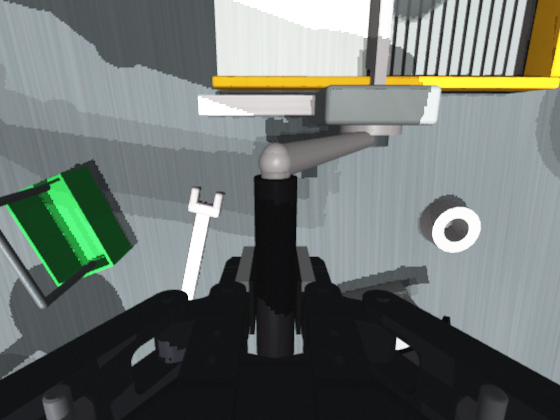

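Request:
jog_arm --motion '[[0,[0,0.0015,-0.003],[0,0,0]],[0,[0,0.0015,-0.003],[0,0,0]],[0,[0,0,0],[0,0,0]],[0,[0,0,0],[0,0,0]]]'

```text
clock: 24.57
tcp_pos: [0.4281, -0.2529, 0.2572]
orientation: [-1.166, 1.229, -1.269]
contact_force: [23.8, -0.9, 5.1]
grip_width: 0.016
```

```bash
python3 - <<'E'
from h import *
q()
G=r.grab_frame("scene"); c=cloud(G); crop(G,"s10",170,170,340,330,4)
print()
jars(G,.09,.115)
# pusher bar top line
a=np.radians(-3.5); d=c[...,:2]-[.551,-.0107]; X=d[...,0]*np.cos(a)+d[...,1]*np.sin(a); Y=-d[...,0]*np.sin(a)+d[...,1]*np.cos(a)
m=(abs(Y)<.1)&(abs(c[...,2]-.067)<.005)&(X<.03)&(X>-.15); print(np.percentile(X[m],[2,50,98]),m.sum())
E
```

```text
dx -0.1749 dz 0.0045 q~ 1.014 ideal dz -0.0013 F [23.8 -0.9  5.1]

comp [176.   8.] 98 circle -0.3817 -0.9618 r 0.0431 ztop 0.1143
comp [135.  26.] 85 circle -0.184 -1.0431 r 0.0343 ztop 0.1138
comp [116.  55.] 91 circle 0.0298 -0.9767 r 0.0303 ztop 0.1143
comp [462.  64.] 176 circle -0.5763 0.3484 r 0.067 ztop 0.1139
comp [70. 80.] 104 circle 0.2363 -1.0403 r 0.0339 ztop 0.114
comp [ 43. 117.] 119 circle 0.4483 -0.9777 r 0.0328 ztop 0.1139
comp [332. 134.] 185 circle 0.028 0.0075 r 0.0624 ztop 0.1141
comp [142. 201.] 87 circle 0.5888 -0.4083 r 0.0139 ztop 0.1134
comp [217. 215.] 120 circle 0.5241 -0.1778 r 0.0439 ztop 0.1144
comp [237. 239.] 256 circle 0.5767 -0.0735 r 0.0233 ztop 0.1139
comp [275. 258.] 281 circle 0.5848 0.0555 r 0.0237 ztop 0.1132
comp [101. 275.] 127 circle 0.8444 -0.3687 r 0.0318 ztop 0.1142
comp [311. 306.] 356 circle 0.6488 0.2012 r 0.0218 ztop 0.1103
comp [332. 308.] 284 circle 0.6544 0.2613 r 0.0326 ztop 0.1113
comp [420. 337.] 121 circle 0.6034 0.4999 r 0.0348 ztop 0.1146
comp [237. 345.] 69 circle 0.8409 0.0762 r 0.0287 ztop 0.1136
[-0.01126732 -0.00404062  0.02130872] 156
```

View pics/s10.png

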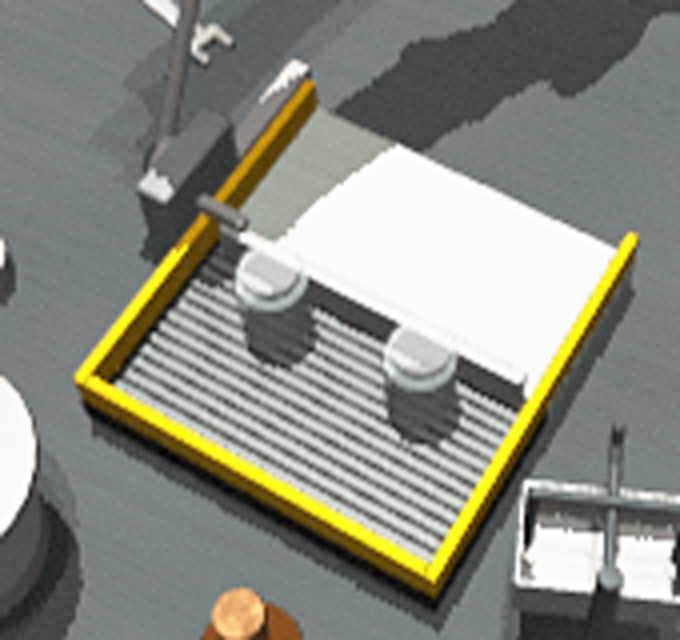

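Request:
jog_arm --motion '[[0,[0,-0.0015,0.003],[0,0,0]],[0,[0,-0.0015,0.003],[0,0,0]],[0,[0,-0.0026,0.0054],[0,0,0]],[0,[0,-0.0026,0.0054],[0,0,0]],[0,[0,-0.0026,0.0054],[0,0,0]],[0,[0,-0.0021,0.0056],[0,0,0]],[0,[0,-0.0021,0.0056],[0,0,0]],[0,[0,-0.0018,0.0056],[0,0,0]]]'

```text
clock: 25.28
tcp_pos: [0.458, -0.2547, 0.2695]
orientation: [-1.177, 1.248, -1.258]
contact_force: [5.0, -1.3, -8.4]
grip_width: 0.0158
```

```bash
python3 - <<'E'
from h import *
plan(.602,-.263,.248,-3.5);q()
E
```

```text
t 25.28 tcp [ 0.458  -0.2547  0.2695] jaw yaw -3.45 tooly [ 0.0063 -0.0021 -1.    ] F [ 5.  -1.3 -8.4] w 0.0158 j [ 0.98  0.28 -0.7   1.86  0.2   1.07  0.14]
turn (tool, deg) [-0.37  0.05  0.1 ] shift before-turn axes [-0.0004  0.0225  0.1441] after-turn axes [-0.0005  0.0215  0.1443]
dx -0.1449 dz 0.0168 q~ 0.831 ideal dz 0.0122 F [ 5.  -1.3 -8.4]
```

Request:
jog_arm --motion '[[0,[0,-0.0012,0.0058],[0,0,0]],[0,[0,-0.001,0.0058],[0,0,0]],[0,[0,-0.001,0.0058],[0,0,0]],[0,[0,-0.0009,0.0059],[0,0,0]],[0,[0,-0.0007,0.0059],[0,0,0]],[0,[0,-0.0005,0.0059],[0,0,0]],[0,[0,-0.0003,0.006],[0,0,0]],[0,[0,0,0.006],[0,0,0]],[0,[0,0,0.006],[0,0,0]]]'

```text
clock: 26.03
tcp_pos: [0.5108, -0.2579, 0.2761]
orientation: [-1.177, 1.248, -1.258]
contact_force: [1.5, 0.6, 9.3]
grip_width: 0.0159
```

```bash
python3 - <<'E'
from h import *
plan(.602,-.263,.248,-3.5);q()
E
```

```text
t 26.03 tcp [ 0.5108 -0.2579  0.2761] jaw yaw -3.47 tooly [ 0.0059 -0.0024 -1.    ] F [1.5 0.6 9.3] w 0.0159 j [ 0.9   0.36 -0.69  1.75  0.25  1.12  0.08]
turn (tool, deg) [-0.35  0.03  0.12] shift before-turn axes [-0.0005  0.0287  0.0911] after-turn axes [-0.0005  0.0281  0.0913]
dx -0.0919 dz 0.0234 q~ 0.531 ideal dz 0.0219 F [1.5 0.6 9.3]
```

Next: q 0.53 → 0.2, going slightly down.

Request:
jog_arm --motion '[[0,[0,-0.0005,0.006],[0,0,0]],[0,[0,0,0.006],[0,0,0]],[0,[0,0.0003,0.006],[0,0,0]],[0,[0,0.0006,0.006],[0,0,0]],[0,[0,0.0009,0.0059],[0,0,0]],[0,[0,0.0009,0.0059],[0,0,0]],[0,[0,0.0012,0.0059],[0,0,0]],[0,[0,0.0015,0.0058],[0,0,0]],[0,[0,0.0015,0.0058],[0,0,0]]]'

```text
clock: 26.78
tcp_pos: [0.5624, -0.261, 0.2674]
orientation: [-1.179, 1.253, -1.255]
contact_force: [2.5, -0.0, 8.9]
grip_width: 0.0156
```

```bash
python3 - <<'E'
from h import *
plan(.602,-.263,.248,-3.5);q()
E
```

```text
t 26.78 tcp [ 0.5624 -0.261   0.2674] jaw yaw -3.49 tooly [ 1.3e-03 -5.0e-04 -1.0e+00] F [ 2.5 -0.   8.9] w 0.0156 j [ 0.83  0.45 -0.67  1.64  0.3   1.15  0.02]
turn (tool, deg) [-0.07  0.01  0.03] shift before-turn axes [-0.0004  0.0194  0.0396] after-turn axes [-0.0004  0.0194  0.0397]
dx -0.0403 dz 0.0147 q~ 0.242 ideal dz 0.0161 F [ 2.5 -0.   8.9]
```

Request:
jog_arm --motion '[[0,[0,0.001,0.0055],[0,0,0]],[0,[0,0.0016,0.0055],[0,0,0]],[0,[0,0.002,0.0055],[0,0,0]],[0,[0,0.002,0.0055],[0,0,0]],[0,[0,0.0024,0.0054],[0,0,0]],[0,[0,0.0024,0.0054],[0,0,0]],[0,[0,0.0024,0.005],[0,0,0]],[0,[0,0.001,0.002],[0,0,0]],[0,[0,0,0],[0,0,0]],[0,[0,0,0],[0,0,0]]]'

```text
clock: 27.62
tcp_pos: [0.6008, -0.2634, 0.251]
orientation: [-1.18, 1.255, -1.253]
contact_force: [0.9, 1.0, -2.0]
grip_width: 0.0157
```

```bash
python3 - <<'E'
from h import *
plan(.602,-.263,.248,-3.5);q()
G=r.grab_frame("scene"); c=cloud(G); crop(G,"s11",170,170,340,330,4)
F=r.grab_frame("wrist"); cv2.imwrite("pics/w21.png",F["image"][:,:,::-1])
E
```

```text
t 27.62 tcp [ 0.6008 -0.2634  0.251 ] jaw yaw -3.50 tooly [-1.1e-03  5.0e-04 -1.0e+00] F [ 0.9  1.  -2. ] w 0.0157 j [ 0.77  0.53 -0.65  1.57  0.34  1.16 -0.01]
turn (tool, deg) [ 0.06  0.   -0.03] shift before-turn axes [-0.0005  0.003   0.0011] after-turn axes [-0.0005  0.003   0.0011]
dx -0.0018 dz -0.0017 q~ 0.011 ideal dz 0.0009 F [ 0.9  1.  -2. ]
```

View pics/s11.png

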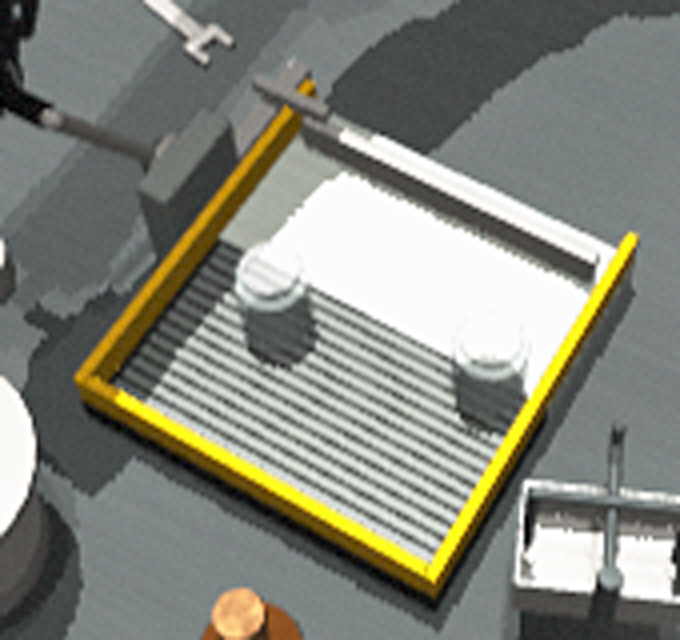

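View pics/w21.png

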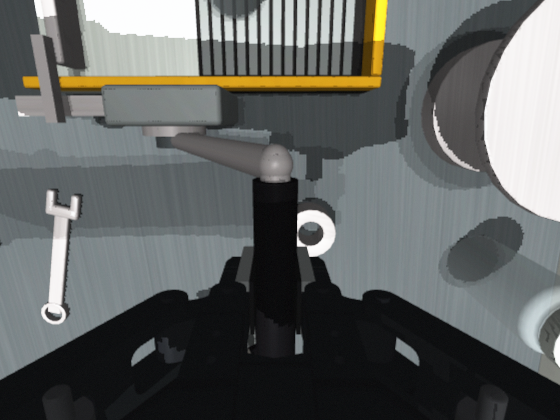

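Request:
jog_arm --motion '[[0,[0,0.001,0.002],[0,0,0]],[0,[0,0.001,0.002],[0,0,0]],[0,[0,0,0],[0,0,0]],[0,[0,0,0],[0,0,0]]]'

```text
clock: 28.05
tcp_pos: [0.6025, -0.2635, 0.2501]
orientation: [-1.184, 1.259, -1.251]
contact_force: [-11.3, 3.2, 7.8]
grip_width: 0.0156
```

```bash
python3 - <<'E'
from h import *
q()
G=r.grab_frame("scene"); c=cloud(G)
a=np.radians(-3.5); d=c[...,:2]-[.554,-.0097]; X=d[...,0]*np.cos(a)+d[...,1]*np.sin(a); Y=-d[...,0]*np.sin(a)+d[...,1]*np.cos(a)
m=(abs(X)<.15)&(abs(Y)<.145)&(c[...,2]>.085)&(c[...,2]<.12)
k,l,s,ce=cv2.connectedComponentsWithStats(m.astype(np.uint8))
for i in range(1,k):
    if s[i,4]<60: continue
    t=(l==i)&(c[...,2]>.105); (cx,cy),rr=cv2.minEnclosingCircle(np.c_[X[t],Y[t]].astype(np.float32)); print("deck",cx,cy,rr,ce[i])
m=(abs(Y)<.1)&(abs(c[...,2]-.067)<.005)&(X<-.05)&(X>-.17); print(np.percentile(X[m],[2,50,98]),m.sum())
E
```

```text
dx -0.0001 dz -0.0026 q~ 0.000 ideal dz 0.0000 F [-11.3   3.2   7.8]
deck 0.026548778638243675 -0.06435364484786987 0.0245917197316885 [237.31868132 239.19047619]
deck -0.006469094194471836 0.10565675050020218 0.02420107088983059 [292.24827586 256.22413793]
[-0.13612698 -0.12732421 -0.12190498] 227
```

Request:
jog_arm --motion '[[0,[0,-0.003,-0.0054],[0,0,0]],[0,[0,-0.0026,-0.0054],[0,0,0]],[0,[0,-0.0026,-0.0054],[0,0,0]],[0,[0,-0.0021,-0.0056],[0,0,0]],[0,[0,-0.0021,-0.0056],[0,0,0]],[0,[0,-0.0021,-0.0056],[0,0,0]],[0,[0,-0.0017,-0.0058],[0,0,0]],[0,[0,-0.0017,-0.0058],[0,0,0]],[0,[0,-0.0017,-0.0058],[0,0,0]],[0,[0,-0.0012,-0.0059],[0,0,0]]]'

```text
clock: 28.93
tcp_pos: [0.5502, -0.2603, 0.2716]
orientation: [-1.177, 1.25, -1.256]
contact_force: [7.2, -0.3, -6.9]
grip_width: 0.0159
```

Request:
jog_arm --motion '[[0,[0,-0.0012,-0.0059],[0,0,0]],[0,[0,-0.0012,-0.0059],[0,0,0]],[0,[0,-0.0008,-0.006],[0,0,0]],[0,[0,-0.0006,-0.006],[0,0,0]],[0,[0,-0.0005,-0.006],[0,0,0]],[0,[0,0,-0.006],[0,0,0]]]'

```text
clock: 29.43
tcp_pos: [0.5158, -0.2582, 0.2766]
orientation: [-1.175, 1.247, -1.258]
contact_force: [9.9, -1.6, -8.5]
grip_width: 0.016
```

```bash
python3 - <<'E'
from h import *
plan(.602,-.263,.248,-3.5);q()
E
```

```text
t 29.43 tcp [ 0.5158 -0.2582  0.2766] jaw yaw -3.47 tooly [ 0.0078 -0.0015 -1.    ] F [ 9.9 -1.6 -8.5] w 0.0160 j [ 0.9   0.37 -0.69  1.74  0.26  1.12  0.07]
turn (tool, deg) [-0.45  0.03  0.06] shift before-turn axes [-0.0004  0.0293  0.0861] after-turn axes [-0.0005  0.0286  0.0864]
dx -0.0870 dz 0.0239 q~ 0.504 ideal dz 0.0220 F [ 9.9 -1.6 -8.5]
```

Request:
jog_arm --motion '[[0,[0,0.0006,-0.006],[0,0,0]],[0,[0,0.0006,-0.006],[0,0,0]],[0,[0,0.0004,-0.006],[0,0,0]],[0,[0,0.0006,-0.0059],[0,0,0]],[0,[0,0.0006,-0.0059],[0,0,0]],[0,[0,0.0006,-0.0059],[0,0,0]],[0,[0,0.001,-0.0058],[0,0,0]],[0,[0,0.001,-0.0058],[0,0,0]]]'

```text
clock: 30.1
tcp_pos: [0.4714, -0.2555, 0.2732]
orientation: [-1.172, 1.241, -1.262]
contact_force: [14.2, 0.2, -1.9]
grip_width: 0.0154
```

```bash
python3 - <<'E'
from h import *
plan(.602,-.263,.248,-3.5);q()
E
```

```text
t 30.10 tcp [ 0.4714 -0.2555  0.2732] jaw yaw -3.43 tooly [ 0.0143 -0.0036 -0.9999] F [14.2  0.2 -1.9] w 0.0154 j [ 0.97  0.29 -0.7   1.83  0.21  1.08  0.13]
turn (tool, deg) [-0.83  0.07  0.16] shift before-turn axes [-0.0004  0.0271  0.1304] after-turn axes [-0.0005  0.0252  0.1308]
dx -0.1314 dz 0.0205 q~ 0.753 ideal dz 0.0163 F [14.2  0.2 -1.9]
```

Request:
jog_arm --motion '[[0,[0,0.0015,-0.0058],[0,0,0]],[0,[0,0.0015,-0.0058],[0,0,0]],[0,[0,0.002,-0.0056],[0,0,0]],[0,[0,0.002,-0.0056],[0,0,0]],[0,[0,0.002,-0.0054],[0,0,0]],[0,[0,0.0024,-0.0054],[0,0,0]],[0,[0,0.0024,-0.0054],[0,0,0]],[0,[0,0.0024,-0.0054],[0,0,0]],[0,[0,0.001,-0.003],[0,0,0]],[0,[0,0,0],[0,0,0]]]'

```text
clock: 30.93
tcp_pos: [0.4282, -0.2529, 0.2585]
orientation: [-1.168, 1.233, -1.267]
contact_force: [20.0, -1.6, 3.7]
grip_width: 0.0156
```

```bash
cat >> h.py <<'E'
def deckjars():
    G=r.grab_frame("scene"); c=cloud(G)
    a=np.radians(-3.5); d=c[...,:2]-[.554,-.0097]; X=d[...,0]*np.cos(a)+d[...,1]*np.sin(a); Y=-d[...,0]*np.sin(a)+d[...,1]*np.cos(a)
    m=(abs(X)<.15)&(abs(Y)<.145)&(c[...,2]>.085)&(c[...,2]<.12)
    k,l,s,ce=cv2.connectedComponentsWithStats(m.astype(np.uint8))
    for i in range(1,k):
        if s[i,4]<60: continue
        t=(l==i)&(c[...,2]>.105); (cx,cy),rr=cv2.minEnclosingCircle(np.c_[X[t],Y[t]].astype(np.float32)); print("deck jar",round(cx,4),round(cy,4),round(rr,4),ce[i])
    m=(abs(Y)<.1)&(abs(c[...,2]-.067)<.005)&(X<.03)&(X>-.17); print("bar",np.percentile(X[m],[2,50,98]),m.sum())
    return G
E
python3 - <<'E'
from h import *
plan(.602,-.263,.248,-3.5);q()
G=deckjars(); crop(G,"s12",170,170,340,330,4)
E
```

```text
t 30.93 tcp [ 0.4282 -0.2529  0.2585] jaw yaw -3.37 tooly [ 0.0226 -0.0066 -0.9997] F [20.  -1.6  3.7] w 0.0156 j [ 1.03  0.23 -0.71  1.94  0.18  1.01  0.19]
turn (tool, deg) [-1.32  0.13  0.3 ] shift before-turn axes [-0.0002  0.0145  0.1738] after-turn axes [-0.0006  0.0105  0.1741]
dx -0.1747 dz 0.0058 q~ 1.013 ideal dz -0.0012 F [20.  -1.6  3.7]
deck jar 0.0262 -0.0627 0.0235 [237.36 239.24]
deck jar 0.0263 0.1057 0.024 [286.84121622 264.91891892]
bar [-0.01368351 -0.00688604  0.01475778] 179
```

View pics/s12.png

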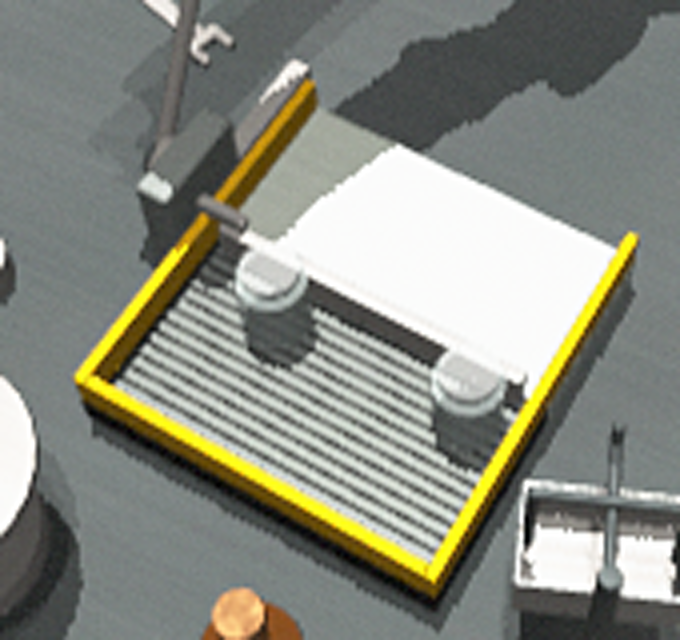

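Both jars are on the belt, at the stop. Easing back.

Request:
jog_arm --motion '[[0,[0,-0.0015,0.003],[0,0,0]],[0,[0,-0.002,0.004],[0,0,0]],[0,[0,-0.0026,0.0054],[0,0,0]],[0,[0,-0.0026,0.0054],[0,0,0]],[0,[0,-0.0024,0.0054],[0,0,0]],[0,[0,-0.002,0.0056],[0,0,0]],[0,[0,-0.0018,0.0056],[0,0,0]],[0,[0,-0.0016,0.0056],[0,0,0]]]'

```text
clock: 31.65
tcp_pos: [0.4613, -0.2549, 0.2714]
orientation: [-1.177, 1.248, -1.258]
contact_force: [5.7, 0.3, 0.5]
grip_width: 0.0155
```

Request:
jog_arm --motion '[[0,[0,-0.0012,0.0058],[0,0,0]],[0,[0,-0.001,0.0058],[0,0,0]],[0,[0,-0.001,0.0058],[0,0,0]],[0,[0,-0.0009,0.0059],[0,0,0]],[0,[0,-0.0007,0.0059],[0,0,0]],[0,[0,-0.0005,0.0059],[0,0,0]],[0,[0,-0.0003,0.006],[0,0,0]],[0,[0,-0.0003,0.006],[0,0,0]],[0,[0,0,0.006],[0,0,0]]]'

```text
clock: 32.4
tcp_pos: [0.5135, -0.2581, 0.2769]
orientation: [-1.178, 1.25, -1.257]
contact_force: [3.9, 1.1, 7.8]
grip_width: 0.0154
```

```bash
python3 - <<'E'
from h import *
plan(.602,-.263,.248,-3.5);q()
E
```

```text
t 32.40 tcp [ 0.5135 -0.2581  0.2769] jaw yaw -3.49 tooly [ 0.0041 -0.0017 -1.    ] F [3.9 1.1 7.8] w 0.0154 j [ 0.9   0.36 -0.69  1.74  0.26  1.13  0.07]
turn (tool, deg) [-0.24  0.01  0.08] shift before-turn axes [-0.0005  0.0293  0.0886] after-turn axes [-0.0005  0.0289  0.0887]
dx -0.0893 dz 0.0242 q~ 0.517 ideal dz 0.0220 F [3.9 1.1 7.8]
```

Request:
jog_arm --motion '[[0,[0,-0.0003,0.006],[0,0,0]],[0,[0,0.0002,0.006],[0,0,0]],[0,[0,0.0005,0.006],[0,0,0]],[0,[0,0.0007,0.006],[0,0,0]],[0,[0,0.0009,0.0059],[0,0,0]],[0,[0,0.001,0.0059],[0,0,0]],[0,[0,0.0012,0.0059],[0,0,0]],[0,[0,0.0015,0.0058],[0,0,0]],[0,[0,0.0015,0.0058],[0,0,0]]]'

```text
clock: 33.15
tcp_pos: [0.5653, -0.2613, 0.2673]
orientation: [-1.18, 1.254, -1.254]
contact_force: [2.7, 0.2, 3.3]
grip_width: 0.0156
```

Request:
jog_arm --motion '[[0,[0,0.0012,0.005],[0,0,0]],[0,[0,0.0016,0.005],[0,0,0]],[0,[0,0.002,0.005],[0,0,0]],[0,[0,0.002,0.005],[0,0,0]],[0,[0,0.0024,0.005],[0,0,0]],[0,[0,0.0024,0.005],[0,0,0]],[0,[0,0.0024,0.005],[0,0,0]],[0,[0,0.001,0.003],[0,0,0]],[0,[0,0,0],[0,0,0]],[0,[0,0,0],[0,0,0]]]'

```text
clock: 33.98
tcp_pos: [0.6016, -0.2635, 0.2518]
orientation: [-1.182, 1.257, -1.252]
contact_force: [-3.2, 2.0, 3.5]
grip_width: 0.0157
```

```bash
python3 - <<'E'
from h import *
plan(.602,-.263,.248,-3.5);q(); G=deckjars()
E
```

```text
t 33.98 tcp [ 0.6016 -0.2635  0.2518] jaw yaw -3.51 tooly [-3.5e-03  4.0e-04 -1.0e+00] F [-3.2  2.   3.5] w 0.0157 j [ 0.77  0.53 -0.65  1.56  0.34  1.17 -0.01]
turn (tool, deg) [ 0.2  -0.01 -0.01] shift before-turn axes [-0.0005  0.0038  0.0004] after-turn axes [-0.0005  0.0038  0.0004]
dx -0.0010 dz -0.0009 q~ 0.006 ideal dz 0.0005 F [-3.2  2.   3.5]
deck jar 0.0269 -0.0629 0.0238 [237.38321168 239.18978102]
deck jar 0.0254 0.1073 0.0237 [286.81270903 264.99665552]
bar [-0.13454338 -0.12699329  0.01424457] 234
```

Request:
jog_arm --motion '[[0,[0,0,0.001],[0,0,0]],[0,[0,0,0],[0,0,0]],[0.3,[0,0,0],[0,0,0]],[0.5,[0,0,0],[0,0,0]],[0.5,[0,0,0],[0,0,0]],[0.5,[0,-0.02,0],[0,0,0]],[0.5,[0,-0.04,0],[0,0,0]],[0.5,[0,-0.04,0],[0,0,0]],[0.5,[0.02,-0.01,-0.02],[0,0,0]],[0.5,[0.03,0,-0.03],[0,0,0]]]'

```text
clock: 34.87
tcp_pos: [0.556, -0.3064, 0.3675]
orientation: [-1.176, 1.24, -1.254]
contact_force: [0.6, -0.8, -0.5]
grip_width: 0.0426
```

Request:
jog_arm --motion '[[0.5,[0.03,0,-0.03],[0,0,0]],[0.5,[0.02,0,-0.02],[0,0,0]],[0.5,[0,0,0],[0,0,0]]]'

```text
clock: 35.12
tcp_pos: [0.4938, -0.3636, 0.3625]
orientation: [-1.179, 1.261, -1.265]
contact_force: [0.5, -0.7, 0.2]
grip_width: 0.0428
```

```bash
python3 - <<'E'
from h import *
plan(.51,-.45,.25,-3.5); G=deckjars()
F=r.grab_frame("wrist"); np.save("w22.npy",F,allow_pickle=True);cv2.imwrite("pics/w22.png",F["image"][:,:,::-1])
crop(G,"s13",110,150,300,290,4)
E
```

```text
t 35.12 tcp [ 0.4938 -0.3636  0.3625] jaw yaw -4.13 tooly [-0.0021 -0.0045 -1.    ] F [ 0.5 -0.7  0.2] w 0.0428 j [ 1.02  0.36 -0.65  1.53  0.23  1.32  0.27]
turn (tool, deg) [ 0.1  -0.63  0.26] shift before-turn axes [0.0845 0.1128 0.0226] after-turn axes [0.0852 0.1125 0.0214]
deck jar 0.0259 -0.0624 0.0235 [237.36296296 239.14814815]
deck jar 0.026 0.1069 0.0237 [286.89225589 264.97643098]
bar [-0.13424885 -0.12666296  0.01368816] 237
```

View pics/w22.png

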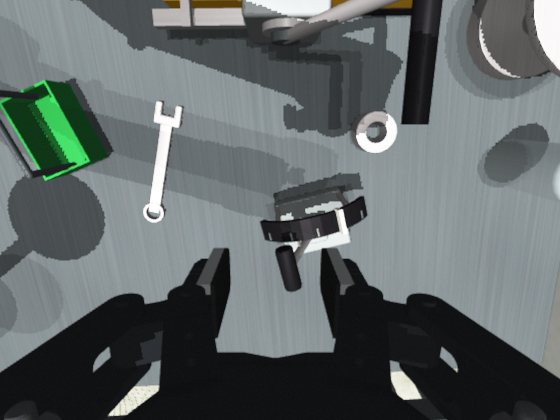

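View pics/s13.png

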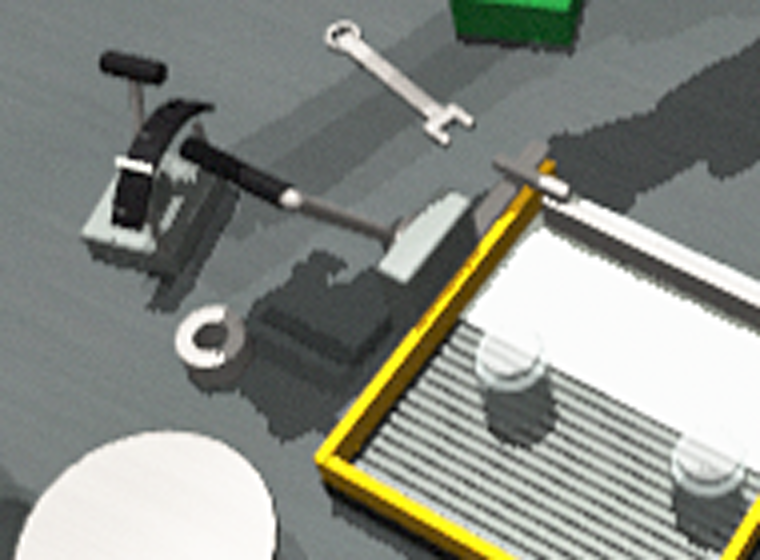

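```bash
python3 - <<'E'
from h import *
F=np.load("w22.npy",allow_pickle=True).item(); c=cloud(F)
def box(u0,u1,v0,v1,zl,zh,nm):
    s=c[v0:v1,u0:u1].reshape(-1,3); p=s[(s[:,2]>zl)&(s[:,2]<zh)]
    l=cv2.fitLine(p[:,:2].astype(np.float32),cv2.DIST_HUBER,0,.01,.01).ravel(); t=(p[:,:2]-l[2:])@l[:2]
    print(nm,len(p),"ang %.1f"%np.degrees(np.arctan2(l[1],l[0])),(l[2:]+l[:2]*t.min()).round(4),(l[2:]+l[:2]*t.max()).round(4),"z",np.percentile(p[:,2],[5,50,95]).round(4))
    return p
box(272,305,244,296,.12,.2,"grip")
box(255,372,192,245,.06,.135,"arc")
p=box(255,372,180,262,.02,.036,"base"); print(cv2.minAreaRect(p[:,:2].astype(np.float32)))
for u,v in [(343,222),(343,215),(287,270),(300,248)]: print(u,v,c[v,u].round(4))
crop(F,"w22c",240,170,390,300,5)
E
```

```text
grip 868 ang -79.2 [ 0.5011 -0.4312] [ 0.5106 -0.481 ] z [0.1313 0.1596 0.1621]
arc 2602 ang 10.5 [ 0.4744 -0.4304] [ 0.6068 -0.4059] z [0.0803 0.119  0.1273]
base 1747 ang -48.2 [ 0.513  -0.3977] [ 0.5925 -0.4868] z [0.0267 0.03   0.0315]
((0.5462721586227417, -0.44832849502563477), (0.09962223470211029, 0.0847436860203743), 10.269362449645996)
343 222 [ 0.5717 -0.4143  0.1284]
343 215 [ 0.5738 -0.4089  0.1184]
287 270 [ 0.5033 -0.4536  0.1622]
300 248 [ 0.5214 -0.4491  0.1139]
```

View pics/w22c.png

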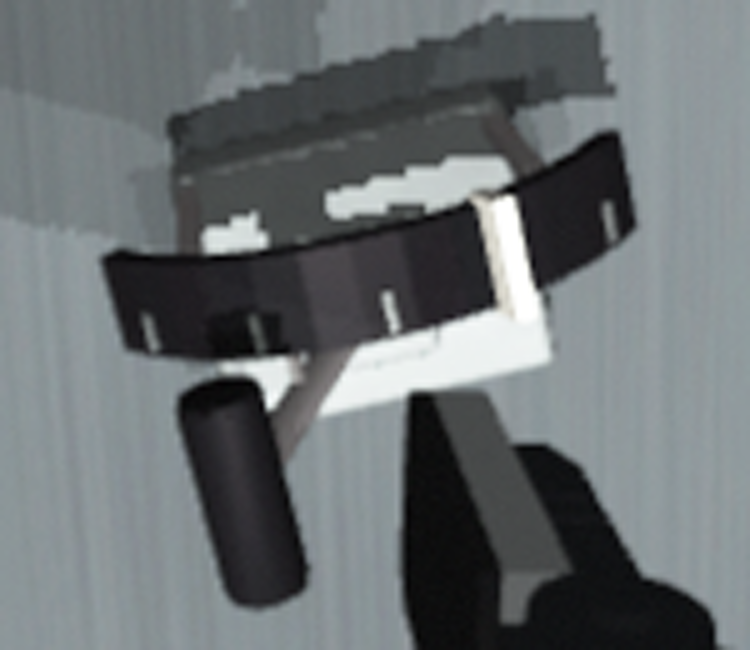

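```bash
python3 - <<'E'
from h import *
plan(.5058,-.4555,.155,10.3)
E
```

```text
t 35.22 tcp [ 0.4983 -0.358   0.3627] jaw yaw -3.70 tooly [ 9.e-04 -1.e-03 -1.e+00] F [0.1 0.2 0.5] w 0.0429 j [ 1.01  0.36 -0.66  1.53  0.23  1.32  0.27]
turn (tool, deg) [ -0.05 -14.     0.06] shift before-turn axes [0.0966 0.2078 0.0136] after-turn axes [ 0.0973  0.2077 -0.01  ]
```

Request:
jog_arm --motion '[[0.5,[0,0,0],[0,-7,0]],[0.5,[0,0,0],[0,-7,0]],[0.5,[0.032,0,-0.003],[0,0,0]],[0.5,[0.032,0,-0.003],[0,0,0]],[0.5,[0.032,0,-0.004],[0,0,0]],[0.5,[0,0.04,0],[0,0,0]],[0.5,[0,0.04,0],[0,0,0]],[0.5,[0,0.03,0],[0,0,0]],[0.5,[0,0,0],[0,0,0]],[0.5,[0,0,0],[0,0,0]]]'

```text
clock: 36.05
tcp_pos: [0.5075, -0.451, 0.2515]
orientation: [-1.29, 1.073, -1.069]
contact_force: [0.2, 0.2, 0.6]
grip_width: 0.0425
```

```bash
python3 - <<'E'
from h import *
plan(.5058,-.4555,.155,10.3)
F=r.grab_frame("wrist"); cv2.imwrite("pics/w23.png",F["image"][:,:,::-1]); c=cloud(F)
print(proj(F,[.5058,-.4555,.152]))
m=(c[...,2]>.145)&(c[...,2]<.18)&(abs(c[...,0]-.506)<.035)&(abs(c[...,1]+.455)<.04); p=c[m]
l=cv2.fitLine(p[:,:2].astype(np.float32),cv2.DIST_HUBER,0,.01,.01).ravel(); t=(p[:,:2]-l[2:])@l[:2]; print(len(p),l,(l[2:]+l[:2]*t.min()),(l[2:]+l[:2]*t.max()),np.percentile(p[:,2],[50,95]))
E
```

```text
t 36.05 tcp [ 0.5075 -0.451   0.2515] jaw yaw 10.63 tooly [-0.0012  0.0026 -1.    ] F [0.2 0.2 0.6] w 0.0425 j [ 1.06  0.56 -0.64  1.51  0.35  1.19  0.55]
turn (tool, deg) [ 0.04  0.33 -0.16] shift before-turn axes [ 0.0044  0.0965 -0.0025] after-turn axes [ 0.0041  0.0965 -0.0025]
[[271.32416989 222.01199217]]
1945 [ 0.17452417 -0.9846529   0.5042986  -0.45435363] [ 0.50026851 -0.43161599] [ 0.50903088 -0.48105268] [0.16015697 0.16214469]
```

View pics/w23.png

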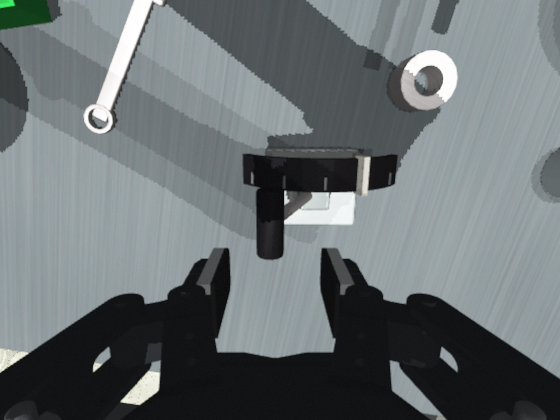

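Request:
jog_arm --motion '[[0.5,[0.005,0.03,-0.0035],[0,0,0]],[0.5,[0,0.03,0],[0,0,0]],[0.5,[0,0.025,0],[0,0,0]],[0.5,[0,0.011,0],[0,0,0]],[0.5,[0,0,0],[0,0,0]],[0.3,[0,0,0],[0,0,0]],[0,[0,0,0],[0,0,0]],[0,[0,0,0],[0,0,0]],[0,[0,0,0],[0,0,0]]]' --force 40

```text
clock: 36.85
tcp_pos: [0.5058, -0.4588, 0.1595]
orientation: [-1.29, 1.069, -1.077]
contact_force: [-0.0, -0.3, 7.1]
grip_width: 0.0186
```

```bash
python3 - <<'E'
from h import *
plan(.585,-.441,.155,10.3)
for q_ in np.arange(-.37,.36,.12): print(round(q_,2),.115*np.sin(q_),.115*np.cos(q_))
F=r.grab_frame("wrist"); cv2.imwrite("pics/w24.png",F["image"][:,:,::-1])
E
```

```text
t 36.85 tcp [ 0.5058 -0.4588  0.1595] jaw yaw 10.50 tooly [ 0.0037 -0.0028 -1.    ] F [-0.  -0.3  7.1] w 0.0186 j [ 1.05  0.65 -0.6   1.58  0.41  1.03  0.52]
turn (tool, deg) [-0.18  0.2   0.2 ] shift before-turn axes [-0.0031  0.0048  0.0811] after-turn axes [-0.0033  0.0045  0.0811]
-0.37 -0.04158577467597063 0.10721764474469397
-0.25 -0.028451455314270138 0.11142492849672415
-0.13 -0.014907926401264909 0.11402961777720064
-0.01 -0.0011499808334291674 0.11499425004791651
0.11 0.012624504596275102 0.11430495126502013
0.23 0.026217415206546666 0.11197163542561811
0.35 0.0394332478573769 0.10802786197744858
```

View pics/w24.png

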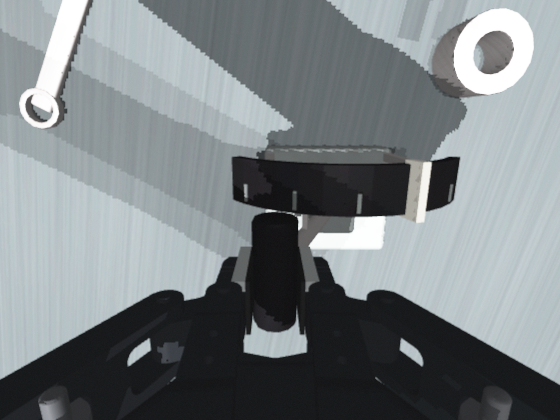

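Request:
jog_arm --motion '[[0,[0,-0.0021,0.0066],[0,0,0]],[0,[0,-0.0021,0.0066],[0,0,0]],[0,[0,-0.0013,0.0068],[0,0,0]],[0,[0,-0.0013,0.0068],[0,0,0]],[0,[0,-0.0005,0.0069],[0,0,0]],[0,[0,-0.0005,0.0069],[0,0,0]],[0,[0,0.0004,0.0069],[0,0,0]],[0,[0,0.0004,0.0069],[0,0,0]],[0,[0,0.001,0.0068],[0,0,0]],[0,[0,0.001,0.0068],[0,0,0]]]'

```text
clock: 37.73
tcp_pos: [0.5697, -0.4473, 0.1631]
orientation: [-1.293, 1.075, -1.075]
contact_force: [-5.2, -1.3, 4.2]
grip_width: 0.019
```

Request:
jog_arm --motion '[[0,[0,0.0018,0.0066],[0,0,0]],[0,[0,0.0018,0.0066],[0,0,0]],[0,[0,0,0],[0,0,0]],[0,[0,0,0],[0,0,0]]]'

```text
clock: 38.07
tcp_pos: [0.5849, -0.4445, 0.1601]
orientation: [-1.291, 1.07, -1.077]
contact_force: [-0.6, -1.5, 6.1]
grip_width: 0.0186
```

```bash
python3 - <<'E'
from h import *
plan(.585,-.441,.155,10.3)
F=r.grab_frame("wrist"); cv2.imwrite("pics/w25.png",F["image"][:,:,::-1])
E
```

```text
t 38.07 tcp [ 0.5849 -0.4445  0.1601] jaw yaw 10.47 tooly [ 0.0025 -0.0028 -1.    ] F [-0.6 -1.5  6.1] w 0.0186 j [ 0.93  0.73 -0.59  1.44  0.43  1.1   0.45]
turn (tool, deg) [-0.11  0.17  0.18] shift before-turn axes [-0.0034  0.0051  0.0007] after-turn axes [-0.0034  0.0051  0.0007]
```

View pics/w25.png

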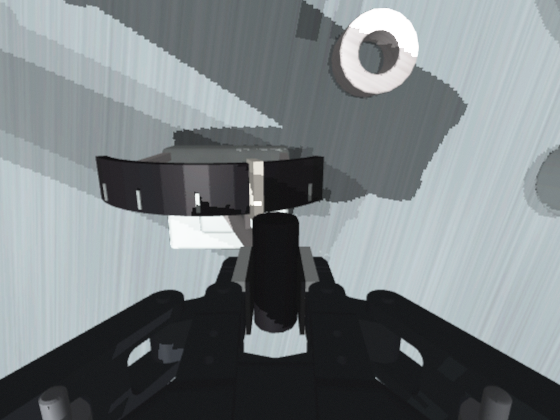

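Request:
jog_arm --motion '[[0.2,[0,0,0],[0,0,0]],[0.4,[0,0,0],[0,0,0]],[0.5,[0,0,0],[0,0,0]],[0.5,[0,0,0],[0,0,0]],[0.5,[0,-0.02,0],[0,0,0]],[0.5,[0,-0.04,0],[0,0,0]],[0.5,[0,-0.04,0],[0,0,0]],[0.5,[0,-0.04,0],[0,0,0]],[0.5,[0,-0.03,0],[0,0,0]],[0.5,[0,0,0],[0,0,0]]]'

```text
clock: 38.95
tcp_pos: [0.5866, -0.4438, 0.3364]
orientation: [-1.288, 1.063, -1.083]
contact_force: [0.3, 1.3, 0.4]
grip_width: 0.0427
```

```bash
python3 - <<'E'
from h import *
F=r.grab_frame("wrist"); cv2.imwrite("pics/w26.png",F["image"][:,:,::-1]); c=cloud(F)
m=(c[...,2]>.14)&(c[...,2]<.18)&(abs(c[...,0]-.585)<.04)&(abs(c[...,1]+.442)<.04); p=c[m]
l=cv2.fitLine(p[:,:2].astype(np.float32),cv2.DIST_HUBER,0,.01,.01).ravel(); t=(p[:,:2]-l[2:])@l[:2]; e=(l[2:]+l[:2]*t.min()),(l[2:]+l[:2]*t.max()); mid=(e[0]+e[1])/2; print(e,np.percentile(p[:,2],[50,95]))
a=np.radians(10.3); x=(mid-[.5463,-.4483])@[np.cos(a),np.sin(a)]; print("x",x,"q",np.arcsin(x/.115))
p=c[(c[...,2]>.02)&(c[...,2]<.036)&(abs(c[...,0]-.546)<.08)&(abs(c[...,1]+.448)<.07)]; print(cv2.minAreaRect(p[:,:2].astype(np.float32)))
plan(.5,-.3,.35)
G=deckjars(); cv2.imwrite("pics/s14.png",G["image"][:,:,::-1])
T=r.grab_frame("top"); cv2.imwrite("pics/t14.png",T["image"][:,:,::-1])
E
```

```text
(array([ 0.5800733 , -0.41728944]), array([ 0.58860181, -0.46638828])) [0.16159221 0.16369511]
x 0.03857984863068575 q 0.34211146910061857
((0.5458283424377441, -0.44888874888420105), (0.09917786717414856, 0.08441358804702759), 10.284952163696289)
t 39.00 tcp [ 0.5857 -0.4434  0.3325] jaw yaw 10.51 tooly [ 0.0066 -0.0035 -1.    ] F [-0.5 -0.4 -0.3] w 0.0426 j [ 0.94  0.6  -0.63  1.26  0.34  1.38  0.51]
turn (tool, deg) [-0.33 -0.    0.27] shift before-turn axes [-0.1565 -0.0185 -0.058 ] after-turn axes [-0.1566 -0.0175 -0.0581]
deck jar 0.0262 -0.0624 0.0237 [237.39033457 239.1598513 ]
deck jar 0.0263 0.1073 0.0234 [286.84563758 264.95637584]
bar [-0.13414746 -0.12660642 -0.12113084] 225
```

View pics/w26.png

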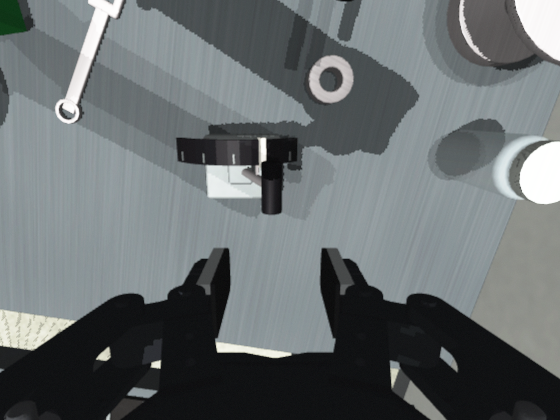

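View pics/s14.png

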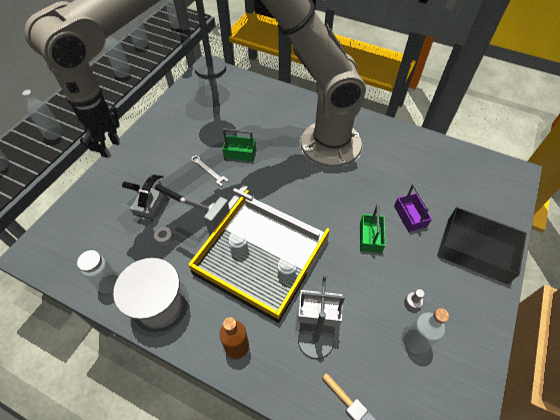

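View pics/t14.png

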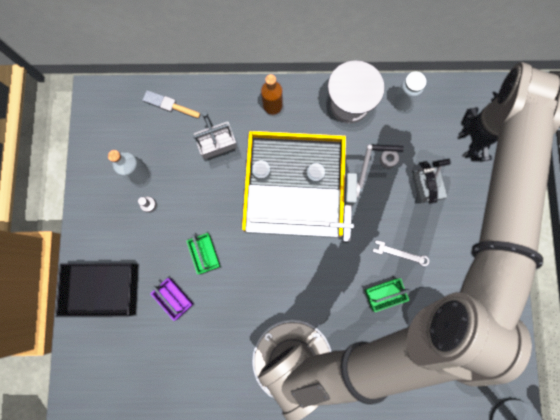

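Request:
jog_arm --motion '[[0.5,[0,0,0],[0,0,0]],[0.5,[0,0,0],[0,0,0]],[0.5,[0,0,0],[0,0,0]]]'

```text
clock: 39.35
tcp_pos: [0.5834, -0.4431, 0.326]
orientation: [-1.291, 1.075, -1.071]
contact_force: [0.8, -0.0, 1.2]
grip_width: 0.0425
```

```bash
python3 - <<'E'
from bench import r
print(r.hand_in())
E
```

```text
the job is handed in; nothing more can be done
None
```

The job is done and handed in at 39 s of the 210 s allowed; the hand-in gives no verdict.

- **Pan:** I hung it by its handle bar on the hook. The last pictures still show it hanging there.
- **Jars:** There were two jars, and I stood both on the loading plate in front of the bar.
- **Pusher:** I pulled the sprung lever to its end stop and eased it home at about 0.4 rad/s. During that return one jar was knocked back to deck x −6 mm, off the belt. I made a second full stroke and eased it home again, which put it back.
- **Belt-speed lever:** I set it near the long white tick. After release it measured +0.34 rad, within the 0.25 to 0.45 that counts.

**Last checks:**
- Both jars stand on the belt at deck x of about +26 mm.
- The pusher bar is home.
- The bystanders look unmoved in the top and scene pictures. I compared those by eye and did not measure them.
- The gripper is clear of everything.

**Disagreements:**
- **Camera offset:** The top and scene cameras differed by about 6 mm in x, so I used wrist-camera measurements for the pan, jar and lever positions. The final jar positions come from the scene camera with that offset corrected.
- **Force on the lever grip:** During the first pull, the wrist force reading peaked at about 33 N, pressing down through the fingers on the grip. I eased it off, and the second pull stayed lower.

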